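# Put the entrance bench things back on their matching pads

## Robot

A 7-joint arm with a two-finger parallel gripper is mounted at the origin on the work surface. World frame = base frame: x ahead of the robot, y to its left, z up, the work surface at z = 0. Lengths are in m, angles in rad, forces in N, time in s.
With the tool pointing down it reaches from about 0.425 to 1.025 m from the base axis. Payload 3.6 kg.
Tool frame: the origin (TCP) lies on the centre line of the jaws, within the pads' length; the fingertips stand tip_reach ahead of it and the grasp point (between the pads) lies 3 mm ahead of it (tip_reach is the distance from the TCP to the fingertips, in m); z points along the fingers, y is the direction in which the jaws open and shut (so a half turn about z gives the same grasp; the last joint's range is limited). The gripper opens to 85 mm and grips with 20 to 120 N. Pads are 22 mm wide; open, the fingers measure 114 mm over their backs; the gripper's body (76 mm by 85 mm) begins 54 mm behind the grasp point. The pads swing forward as they close: fully open they stand 13 mm farther back than shut.
Start: joints at [-1.304, 0.591, 0.048, 1.609, -0.033, 0.943, -0.034], TCP at [0.255, 0.679, 0.253] pointing down, gripper open.
Joint ranges: [-2.69, 2.69], [-0.47, 2.24], [-1.27, 1.36], [0.19, 2.51], [-1.53, 4.68], [0.08, 2.07], [-3.09, 3.09]. Speed limits (rad/s): [2.57, 2.57, 3.14, 3.14, 3.14, 3.14, 3.14].

## Interface

Orientations are given as [roll, pitch, yaw] about the fixed x, y, z axes, in that order (R = Rz(yaw) Ry(pitch) Rx(roll)).
In Python, from workcell import * gives the robot as it stands.
- The arm moves only by the tool drive_tool, never from a script. Its argument "steps" is a list that holds one entry, the list of rows, each a list of 7 numbers: the shift along the tool's x, y, z in mm, then the turn, a rotation vector about the tool's x, y, z in degrees, then the opening, from -1 (shut) to 1 (fully open), so that 0 is half open. In form: [[[x, y, z, rx, ry, rz, jaw], ...]]. A call has exactly 5 rows; each row is the pose to reach, as a shift and turn from the pose commanded when the call began, along the tool's axes at that moment; what a row does not reach only later rows make up. A row lasts 1/12 s, in which the tool goes at most 41.7 mm and 7.16 degrees, less where a joint would pass 70% of its speed; a pose out of reach is approached as far as the arm can. A call with a gripper value outside its range is refused whole. The fingers move at their own pace and stop on an object; "grip_force" is the grip in N (left out, the last holds). Time passes only in rows, so rows that repeat a pose let the fingers close, or fill a call up. It gives the time, the measured TCP pose, the force and the opening at its end, in the units of the state.
- state(): the state, without advancing time (a new reading comes with each control period).
- capture(name): name is "side" or "top" or "wrist"; returns the picture (480x640x3 uint8, blue, green, red); there is no depth.
- camera_params(name): a dict with "fx", "fy", "cx", "cy" (pixels), "rvec" (rotation vector, rad) and "tvec" (3), from world to camera coordinates, as OpenCV has them. Camera axes: x right, y down, z forward; pixel columns grow to the right and rows downward; lengths in m; the calibration is good to about 2 mm. A picture is of the moment at which its call begins: read the wrist's pose just before it. camera_params takes no time and is no camera call; for the wrist camera it gives the pose at the moment of the call.
- hand_in(): hands the job in, once; it reports no verdict.
Trained networks look in the newest picture that a camera, given by its name, has taken for a name from the list of things; names that differ only in an ending like _2 or _b are one class to them, and where a whole thing is asked for, a point or a joint stands for the part that bears it (a point fixed in the world has none). Each returns a list of dicts, best first, with "confidence" (0 to 1); they miss things now and then, are a little off and sometimes report something else, mostly with a low value. They report only what shows in the picture. A call takes as long as a camera call. They do not tell look-alikes from the thing itself.
- look_for(query, camera): "rect" ([left, top, right, bottom] in pixels, round what is visible of it).
The state is a dict: "time_s": time; "q": joint angles; "joint_velocities": joint speeds; "joint_torque": joint torques, N m; "tcp_pos": TCP position; "ee_rot": TCP orientation; "contact_force": force on the tool from outside, world axes, zero at the start; "torque": the same for the moment, N m; "width": opening from 0.0 (shut) to 1.0 (fully open).
Only numpy, scipy, OpenCV 4.12 (cv2) and the standard library are available. Lean on these libraries where they do the work, as an engineer would, in place of code of your own. Each camera call takes 0.05 s, during which the arm holds its last target.

## Task

Tidy the bench: set the glass weight on the round pad with the green ring, the red shoe horn on the long pad with the red outline, the wooden train car on the pad with the rails, and the white parcel box on the pad with the white frame, each standing upright, centred on its pad and lined up with it (either way round). Do not let the glass weight drop, and leave the blue polish tin and the little white vase where they stand. Let go of everything at the end.

Things in the scene. Friction and masses are not known exactly. Their poses are not given: they have to be found in the camera images.
- glass_weight: Round paperweight of green glass, 56 mm across (upright wall from 3 to 24 mm height, domed above), 36 mm high, about 0.18 kg, loose. Its origin is the centre of its underside, z up.
- shoe_horn: Red shoe horn of firm silicone (rigid), lying flat, 130 mm long along its x, loose, about 0.06 kg. Handle (towards -x) and waist 22 mm wide and 14 mm high; blade (towards +x, beyond x = 15 mm) 36 mm wide with edges 13 mm high. Grip it across y at the waist, at its origin. The origin is on its underside at mid-length.
- train_car: Wooden model train car with blue roof and dark wheels that do not turn, 100 mm long along its x (110 mm with the steel couplings at its ends), 48 mm high to the flat top of the roof edge, 53 mm at the crest; its sides are 40 mm apart in y (roof edge 42 mm), upright from 12 to 42 mm height. About 0.11 kg, loose. Its origin is the centre of its underside, z up.
- parcel_box: White plastic parcel box with a lid fixed shut and a grey label, 84 mm along its x, 58 mm along its y, 46 mm high, about 0.17 kg, loose. Grip it across y. Its origin is the centre of its underside, z up.
- round_pad: Round cork pad, 84 mm across, 6 mm high, flat top with a green ring 64 mm across, fixed to the bench: place of the glass weight. Its origin is the centre of its underside, z up.
- long_pad: Long cork pad, 150 mm along its x, 52 mm along its y, 6 mm high, flat top with a long red outline with round ends, fixed: place of the shoe horn, whose length goes along the pad's x, either way round. Its origin is the centre of its underside, z up.
- track_pad: Brown wooden pad, 126 mm along its x, 64 mm along its y, 6 mm high, flat top with two flush aluminium rails along x and black sleepers, fixed: place of the train car, whose length goes along the pad's x, either way round. Its origin is the centre of its underside, z up.
- box_pad: Cork pad, 108 mm along its x, 82 mm along its y, 6 mm high, flat top with a white rectangular frame 94 by 68 mm, fixed: place of the parcel box, whose 84 mm side goes along the pad's x, either way round. Its origin is the centre of its underside, z up.
- polish_tin: Bystander: round blue and steel polish tin, 49 mm across, 22 mm high, loose; not to be moved. Its origin is the centre of its underside, z up.
- bud_vase: Bystander: little white ceramic vase, 42 mm across, 54 mm high, loose; not to be moved. A round amber jar with a brass cap, 40 mm across and 40 mm high, also stands among the things; everything else on the bench lies outside the working area, over 0.76 m from the base or over 0.55 m to a side. Its origin is the centre of its underside, z up.
There are look-alikes about, which are no part of the job. Several things look just like the parcel_box: the one meant starts farthest from the robot's base.

How it is judged:
By the outcome, as a careful person would: the job done as asked, in the order asked, and still so for the second after the job is handed in, with the robot touching nothing.
It also fails if it takes over 118 s, if anything falls off the work surface, if the arm or the gripper's body presses on something with over 40 N, if the wrist force passes 120 N, or if a joint passes its speed limit or range.

## Working session

There is one attempt and no reset: what is moved stays moved. The work goes in short steps, Python scripts to look and compute and a tool call to move; the robot and the scene stay as the last step left them, time stands still between calls to the robot, and variables do not carry over. Pictures are saved under pics/ and viewed, and the job is handed in when it is done.

Besides the shell and the picture viewer there is one more tool, called after "Request:" in YAML: its name, and indented under it one key for each argument. drive_tool: Moves the arm, as the interface text tells. Its arguments: {"type":"object","properties":{"steps":{"type":"array"},"grip_force":{"type":"number"}},"required":["steps"]}

```bash
ls; mkdir -p pics; python3 - <<'E'
from workcell import *
import cv2
s=state();print({k:s[k] for k in ['time_s','tcp_pos','ee_rot','width','contact_force']})
for n in ['side','top','wrist']:
    im=capture(n);cv2.imwrite(f'pics/{n}0.png',im);p=camera_params(n);print(n,p)
print(state()['time_s'])
E
```

```text
pics
{'time_s': 0.0, 'tcp_pos': array([0.25493417, 0.67785974, 0.25212806]), 'ee_rot': array([-3.13933541e+00,  1.01859287e-04,  2.78194558e+00]), 'width': 0.9961538713363044, 'contact_force': array([ 0.4622668 , -0.25175205,  0.72175198])}
side {'fx': 458.6526934618862, 'fy': 458.6526934618862, 'cx': 326.47091437709025, 'cy': 243.00000813674225, 'rvec': array([ 2.23227632, -0.83950917,  0.33942654]), 'tvec': array([-0.32516654,  0.2585833 ,  0.84945369])}
top {'fx': 457.6728895765907, 'fy': 457.6728895765907, 'cx': 314.4721194178279, 'cy': 243.58142804225574, 'rvec': array([ 2.17727319, -2.18168606,  0.06375131]), 'tvec': array([0.02637144, 0.43248457, 0.95914954])}
wrist {'fx': 409.69566968741134, 'fy': 409.69566968741134, 'cx': 318.65898598093065, 'cy': 235.44151931061117, 'rvec': array([-2.35998118, -1.6343905 , -0.25763828]), 'tvec': array([-0.72362211, -0.03991197,  0.38157894])}
0.15
```

View pics/top0.png

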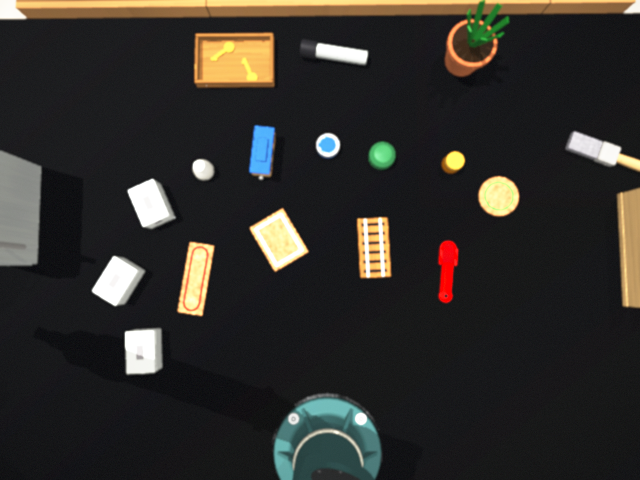

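View pics/side0.png

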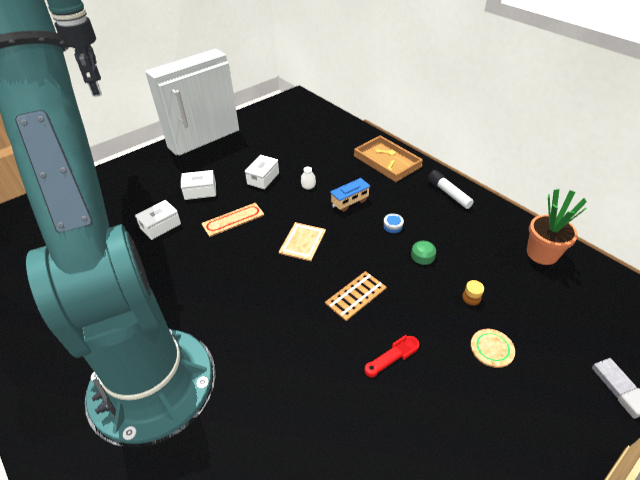

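View pics/wrist0.png

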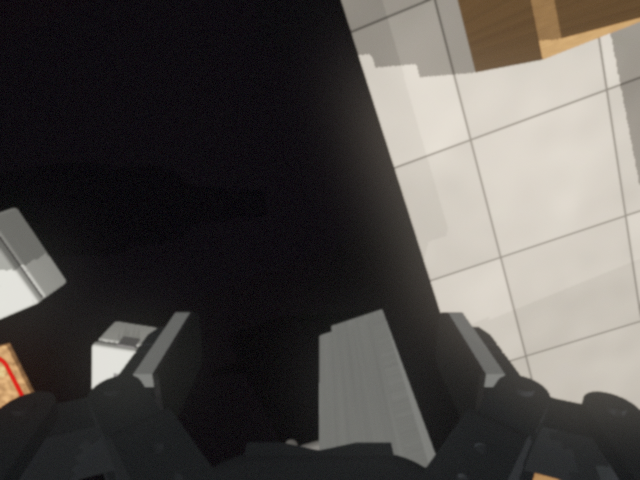

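```bash
cat > h.py <<'E'
from workcell import *
import cv2, numpy as np
from scipy.optimize import minimize
from scipy.spatial.transform import Rotation as Ro
def P(p):
    R=cv2.Rodrigues(p['rvec'])[0]; K=np.array([[p['fx'],0,p['cx']],[0,p['fy'],p['cy']],[0,0,1]]);return K,R,np.array(p['tvec'])
def toplane(p,uv,z):
    K,R,t=P(p);c=-R.T@t
    d=(np.linalg.inv(K)@np.c_[np.atleast_2d(uv),np.ones(len(np.atleast_2d(uv)))].T).T@R
    s=(z-c[2])/d[:,2];return (c+d*s[:,None])[:,:2]
def proj(p,X):
    K,R,t=P(p);x=(R@np.atleast_2d(X).T).T+t;x=x@K.T;return x[:,:2]/x[:,2:]
E
python3 - <<'E'
from h import *
p=camera_params('top');K,R,t=P(p);print('cam',-R.T@t);q=camera_params('side');K,R,t=P(q);print('side cam',-R.T@t)
for n,uv,z in [('box1',(152,204),.046),('box2',(118,281),.046),('box3',(143,350),.046),('weight',(382,155),.03),('horn',(447,272),.013),('car',(262,151),.05),('tin',(328,145),.022),('vase',(203,170),.05),('jar',(453,161),.04),('round',(498,196),.006),('long',(196,279),.006),('track',(374,247),.006),('boxpad',(279,239),.006)]:
    w=toplane(p,uv,z)[0];print(n,w.round(3),'r',np.hypot(*w).round(3))
for cam in ['top','side']:
  im=capture(cam)
  for n in ['glass_weight','shoe_horn','train_car','parcel_box','round_pad','long_pad','track_pad','box_pad','polish_tin','bud_vase']:
    print(cam,n,[(np.round(d['rect']).astype(int).tolist(),round(d['confidence'],2)) for d in look_for(n,cam)][:4])
im=cv2.imread('pics/top0.png')
cv2.imwrite('pics/c1.png',cv2.resize(im[110:390,80:320],None,fx=2.1,fy=2.1,interpolation=cv2.INTER_CUBIC))
cv2.imwrite('pics/c2.png',cv2.resize(im[110:320,240:530],None,fx=2.7,fy=2.7,interpolation=cv2.INTER_CUBIC))
E
```

```text
cam [0.36364439 0.01362755 0.9875643 ]
side cam [-0.02508239 -0.52999111  0.78271991]
box1 [0.514 0.364] r 0.63
box2 [0.354 0.43 ] r 0.557
box3 [0.214 0.375] r 0.432
weight [ 0.62  -0.118] r 0.631
horn [ 0.372 -0.255] r 0.451
car [0.624 0.134] r 0.638
tin [ 0.644 -0.004] r 0.644
vase [0.584 0.257] r 0.638
jar [ 0.603 -0.265] r 0.659
round [ 0.535 -0.37 ] r 0.651
long [0.358 0.28 ] r 0.454
track [ 0.426 -0.102] r 0.438
boxpad [0.443 0.102] r 0.455
top glass_weight [([369, 143, 391, 170], 0.91)]
top shoe_horn [([439, 241, 457, 300], 0.74)]
top train_car [([253, 127, 278, 177], 0.95)]
top parcel_box [([123, 330, 162, 377], 0.84), ([130, 181, 179, 228], 0.8), ([95, 260, 147, 303], 0.66)]
top round_pad [([436, 246, 460, 298], 0.23)]
top long_pad [([180, 246, 212, 313], 0.84)]
top track_pad [([356, 219, 393, 278], 0.74)]
top box_pad [([249, 209, 308, 270], 0.88)]
top polish_tin []
top bud_vase [([248, 210, 307, 270], 0.73), ([194, 159, 212, 181], 0.68)]
side glass_weight [([410, 245, 439, 262], 0.78)]
side shoe_horn [([366, 336, 417, 378], 0.77), ([301, 168, 315, 190], 0.17)]
side train_car [([334, 180, 370, 210], 0.55)]
side parcel_box [([242, 156, 281, 190], 0.89), ([138, 200, 180, 238], 0.84), ([324, 273, 386, 322], 0.72), ([180, 168, 215, 199], 0.65)]
side round_pad [([470, 329, 518, 368], 0.63)]
side long_pad [([200, 201, 262, 234], 0.7)]
side track_pad [([327, 273, 388, 323], 0.76), ([384, 213, 404, 230], 0.73)]
side box_pad [([278, 226, 326, 263], 0.76)]
side polish_tin [([381, 214, 407, 231], 0.78)]
side bud_vase [([301, 167, 316, 190], 0.53)]
```

View pics/c1.png

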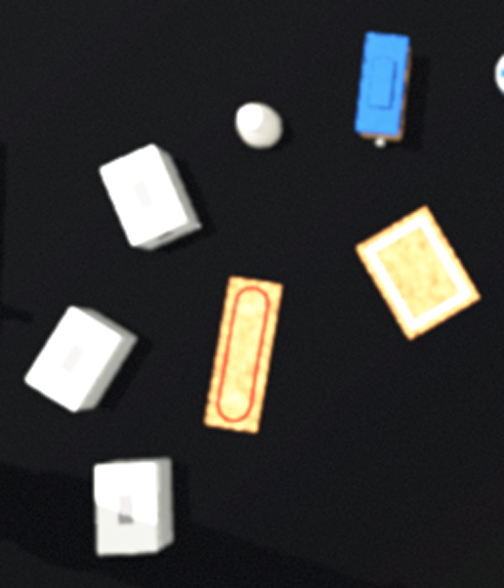

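View pics/c2.png

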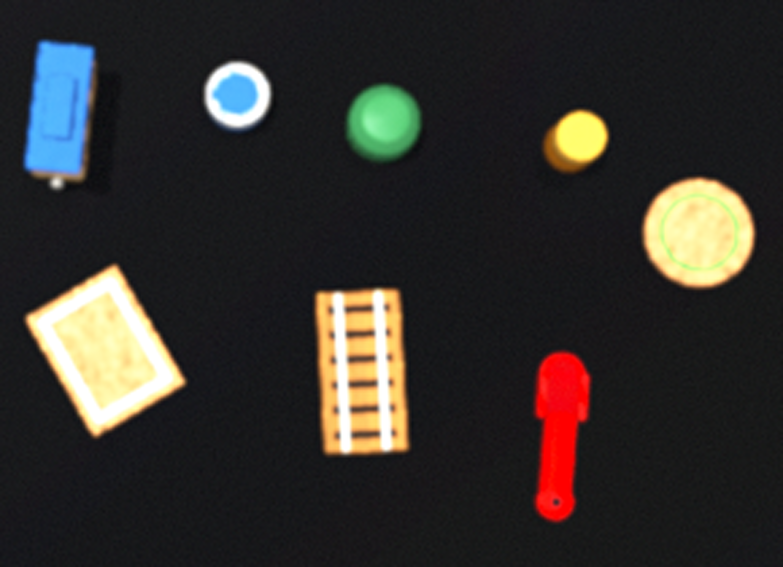

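```bash
cat > fit.py <<'E'
from h import *
from scipy.spatial import ConvexHull
def circ(r,z,n=40):
    a=np.arange(n)*2*np.pi/n;return np.c_[r*np.cos(a),r*np.sin(a),np.full(n,z)]
def box(l,w,z0,z1,cx=0):
    return np.array([[cx+sx*l/2,sy*w/2,z] for sx in(-1,1) for sy in(-1,1) for z in(z0,z1)])
M={}
dome=[circ(.026,0),circ(.028,.003),circ(.028,.024)]+[circ(.028*np.cos(t),.024+.012*np.sin(t)) for t in np.linspace(.1,1.5,8)]
M['weight']=[np.vstack(dome)]
c=circ(.011,0)+[-.054,0,0];c2=circ(.011,.014)+[-.054,0,0];b=circ(.018,0)+[.047,0,0];b2=circ(.018,.013)+[.047,0,0]
M['horn']=[np.vstack([c,c2,box(.08,.022,0,.014,-.014)]),np.vstack([b,b2,box(.032,.036,0,.013,.031)])]
M['roof']=[box(.100,.042,.046,.048)]
M['box']=[box(.084,.058,0,.046)]
M['round']=[np.vstack([circ(.042,0),circ(.042,.006)])]
M['long']=[box(.150,.052,0,.006)];M['track']=[box(.126,.064,0,.006)];M['bpad']=[box(.108,.082,0,.006)]
def render(parts,p,x,shape,off,up):
    m=np.zeros(shape,np.uint8)
    Rz=Ro.from_euler('z',x[2]).as_matrix()
    for Q in parts:
        uv=(proj(p,Q@Rz.T+[x[0],x[1],x[3] if len(x)>3 else 0])-off+.5)*up-.5
        h=uv[ConvexHull(uv).vertices]
        cv2.fillPoly(m,[np.round(h*16).astype(np.int32)],1,shift=4)
    return m
def mask(im,kind):
    f=im.astype(float);b,g,r=f[...,0],f[...,1],f[...,2]
    if kind=='weight': return (g>1.4*r)&(g>1.2*b)&(g>45)
    if kind=='horn': return (r>70)&(r>2*g)
    if kind=='roof': return (b>90)&(b>1.4*r)
    return f.max(2)>48
def fit(name,ims,ps,x0,up=4,pad=45,show=None):
    data=[]
    for im,p in zip(ims,ps):
        c=proj(p,[[x0[0],x0[1],.02]])[0];lo=np.maximum(np.round(c)-pad,0).astype(int);hi=np.round(c).astype(int)+pad
        cr=im[lo[1]:hi[1],lo[0]:hi[0]]
        cr=cv2.resize(cr,None,fx=up,fy=up,interpolation=cv2.INTER_CUBIC)
        m=mask(cr,name).astype(np.uint8)
        n,l,st,ce=cv2.connectedComponentsWithStats(m)
        k=max(range(1,n),key=lambda i:st[i,4]-8*np.hypot(*(ce[i]-(c-lo)*up))*up)
        m=(l==k).astype(np.uint8)
        cs,_=cv2.findContours(m,cv2.RETR_EXTERNAL,cv2.CHAIN_APPROX_NONE);cv2.drawContours(m,cs,-1,1,-1)
        data.append((m,p,lo,cr))
    def cost(x):
        s=0
        for m,p,lo,_ in data:
            r=render(M[name],p,x,m.shape,lo,up);s+=1-(r&m).sum()/max((r|m).sum(),1)
        return s/len(data)
    best=None
    for dy in ([0] if name in('weight','round') else [0,-.2,.2]):
        x=np.array(x0,float)+[0,0,dy]
        sim=np.vstack([x]+[x+d for d in ([.006,0,0],[0,.006,0],[0,0,.1])])
        r=minimize(cost,x,method='Nelder-Mead',options=dict(initial_simplex=sim,xatol=1e-4,fatol=1e-5,maxiter=250))
        if best is None or r.fun<best.fun: best=r
    if show:
        o=[]
        for m,p,lo,cr in data:
            r=render(M[name],p,best.x,m.shape,lo,up);c=cr.copy()
            for mm,col in((m,(0,255,255)),(r,(255,0,255))):
                cs,_=cv2.findContours(mm,cv2.RETR_EXTERNAL,cv2.CHAIN_APPROX_NONE);cv2.drawContours(c,cs,-1,col,1)
            o.append(cv2.resize(c,(300,300)))
        cv2.imwrite(show,np.hstack(o))
    return best.x,best.fun
E
cat > run1.py <<'E'
from fit import *
T=cv2.imread('pics/top0.png');S=cv2.imread('pics/side0.png');pt=camera_params('top');ps=camera_params('side')
for n,x0 in [('weight',(.62,-.118,0)),('horn',(.372,-.255,0.05)),('roof',(.624,.134,-.05)),('box',(.514,.364,.4)),('round',(.535,-.37,0)),('long',(.358,.28,-.15)),('track',(.426,-.102,.05)),('bpad',(.443,.102,.5))]:
    r=[]
    for ims,pp in(([T],[pt]),([S],[ps]),([T,S],[pt,ps])):
        x,f=fit(n,ims,pp,x0,show=f'pics/f_{n}.png' if len(ims)==2 else None);r.append((x.round(4).tolist(),round(f,3)))
    print(n,r)
ims=[cv2.imread(f'pics/f_{n}.png') for n in ['weight','horn','roof','box','round','long','track','bpad']]
ims=[cv2.resize(i,(400,200)) if 0 else cv2.resize(i,(300,150)) for i in ims]
cv2.imwrite('pics/fits.png',np.vstack([np.hstack(ims[i:i+2]) for i in range(0,8,2)]))
E
python3 run1.py
```

```text
weight [([0.6242, -0.12, 0.067], np.float64(0.09)), ([0.6231, -0.1208, 0.0333], np.float64(0.015)), ([0.6231, -0.1206, 0.0226], np.float64(0.055))]
horn [([0.3722, -0.2555, -0.0706], np.float64(0.124)), ([0.3732, -0.2564, -0.0978], np.float64(0.06)), ([0.3723, -0.2561, -0.1029], np.float64(0.094))]
roof [([0.6283, 0.1358, -0.1079], np.float64(0.072)), ([0.6281, 0.1339, -0.101], np.float64(0.03)), ([0.6283, 0.1347, -0.107], np.float64(0.06))]
box [([0.5186, 0.3747, 0.3762], np.float64(0.096)), ([0.5199, 0.3732, 0.4269], np.float64(0.026)), ([0.5186, 0.3721, 0.4293], np.float64(0.065))]
round [([0.5336, -0.3716, -0.0744], np.float64(0.13)), ([0.5359, -0.3726, 0.0872], np.float64(0.033)), ([0.5359, -0.3725, 0.024], np.float64(0.083))]
long [([0.3577, 0.2826, -0.1578], np.float64(0.135)), ([0.3603, 0.281, -0.1646], np.float64(0.057)), ([0.3607, 0.2806, -0.1639], np.float64(0.098))]
track [([0.4232, -0.1003, 0.0719], np.float64(0.126)), ([0.4258, -0.1022, 0.0396], np.float64(0.027)), ([0.4261, -0.1026, 0.0397], np.float64(0.077))]
bpad [([0.443, 0.1019, 0.5005], np.float64(0.132)), ([0.443, 0.1026, 0.5308], np.float64(0.037)), ([0.4429, 0.1018, 0.528], np.float64(0.087))]
```

View pics/fits.png

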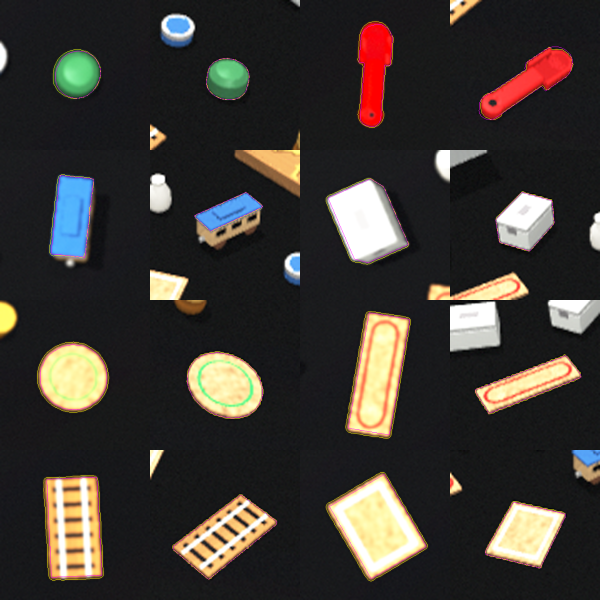

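```bash
python3 - <<'E'
import workcell
print([n for n in dir(workcell) if not n.startswith('__')])
print(getattr(workcell,'tip_reach',None))
s=workcell.state();print(s.keys(),s['time_s'])
E
cat > plan.py <<'E'
import sys
from h import *
def plan(x,y,z,yaw,show=True):
    """shift/turn in tool axes to tool-down pose with jaw-axis (tool y) param: yaw= angle of tool x mod pi in world"""
    s=state();R=Ro.from_euler('xyz',s['ee_rot']);p=s['tcp_pos']
    c=[]
    for k in(-1,0,1,2):
        T=Ro.from_euler('xyz',[np.pi,0,yaw+k*np.pi]);c.append((R.inv()*T).as_rotvec(degrees=True))
    sh=R.inv().apply(np.array([x,y,z])-p)*1000
    print('t',round(s['time_s'],2),'tcp',p.round(4),'rot',s['ee_rot'].round(3),'w',round(float(s['width']),3),'F',np.round(s['contact_force'],1),'q',s['q'].round(2))
    u=sorted({tuple(v.round(1)) for v in c},key=lambda v:np.linalg.norm(v))[:2]
    print(' shift',sh.round(1),'turn',[list(map(float,v)) for v in u])
if __name__=='__main__': plan(*[float(eval(a)) for a in sys.argv[1:5]])
E
python3 plan.py .6231 -.1206 .2 "np.pi/2"
```

```text
['IKError', 'camera_params', 'capture', 'hand_in', 'look_for', 'state', 'tip_reach']
0.022
dict_keys(['time_s', 'q', 'joint_velocities', 'joint_torque', 'tcp_pos', 'ee_rot', 'contact_force', 'torque', 'width']) 1.25
t 1.25 tcp [0.2553 0.6786 0.2533] rot [3.142 0.    2.782] w 0.998 F [-0.1 -1.1  0.2] q [-1.3   0.59  0.05  1.61 -0.03  0.94 -0.03]
 shift [-625.6 -618.6   53.3] turn [[0.0, -0.0, 69.4], [0.0, 0.0, -110.6]]
```

Request:
drive_tool:
  steps:
    - [[-40,-40,3,0,0,7,1],[-70,-70,6,0,0,14,1],[-100,-100,9,0,0,21,1],[-130,-130,12,0,0,28,1],[-160,-160,15,0,0,35,1]]
  grip_force: 30

```text
time_s: 1.67
tcp_pos: [0.3417, 0.4875, 0.2398]
ee_rot: [3.141, -0.0, 2.165]
contact_force: [1.1, -1.0, 0.3]
width: 1.003
```

```bash
python3 plan.py .6231 -.1206 .2 "np.pi/2"
```

```text
t 1.67 tcp [0.3417 0.4875 0.2398] rot [ 3.141 -0.     2.165] w 1.003 F [ 1.1 -1.   0.3] q [-1.19  0.45  0.22  1.93 -0.13  0.78 -0.31]
 shift [-661.4 -107.5   39.5] turn [[0.0, -0.0, 34.1], [0.0, 0.0, -145.9]]
```

Request:
drive_tool:
  steps:
    - [[-41,-6,3,0,0,7,1],[-82,-12,6,0,0,14,1],[-123,-19,9,0,0,20,1],[-164,-25,12,0,0,27,1],[-204,-32,15,0,0,33,1]]

```text
time_s: 2.08
tcp_pos: [0.4308, 0.3012, 0.225]
ee_rot: [3.14, -0.001, 1.589]
contact_force: [1.1, 0.3, 0.0]
width: 1.003
```

```bash
python3 plan.py .6231 -.1206 .2 "np.pi/2"
```

```text
t 2.08 tcp [0.4308 0.3012 0.225 ] rot [ 3.140e+00 -1.000e-03  1.589e+00] w 1.003 F [1.1 0.3 0. ] q [-0.99  0.4   0.39  2.09 -0.24  0.68 -0.43]
 shift [-425.3  184.4   24.8] turn [[0.1, -0.0, 1.1], [0.1, 0.1, -178.9]]
```

Request:
drive_tool:
  steps:
    - [[-38,16,3,0,0,0,1],[-76,32,6,0,0,0,1],[-114,49,9,0,0,0,1],[-152,66,12,0,0,0,1],[-190,82,14,0,0,0,1]]

```text
time_s: 2.5
tcp_pos: [0.5173, 0.1133, 0.2107]
ee_rot: [3.141, -0.0, 1.595]
contact_force: [1.0, 0.9, 0.4]
width: 1.002
```

Request:
drive_tool:
  steps:
    - [[-38,16,3,0,0,0,1],[-76,32,6,0,0,0,1],[-114,49,9,0,0,0,1],[-152,66,10,0,0,0,1],[-190,82,10,0,0,0,1]]

```text
time_s: 2.92
tcp_pos: [0.6038, -0.0749, 0.2005]
ee_rot: [3.141, -0.0, 1.595]
contact_force: [0.3, 0.6, 0.6]
width: 0.998
```

Request:
drive_tool:
  steps:
    - [[-20,8,0,0,0,0,1],[-25,10,0,0,0,0,1],[-25,10,0,0,0,0,1],[-25,10,0,0,0,0,1],[-25,10,0,0,0,0,1]]

```text
time_s: 3.33
tcp_pos: [0.6131, -0.0952, 0.2003]
ee_rot: [-3.14, -0.002, 1.598]
contact_force: [0.1, 0.0, 0.6]
width: 1.0
```

```bash
cat > snap.py <<'E'
from h import *
import sys
n,f=sys.argv[1:3]
p=camera_params(n);im=capture(n);cv2.imwrite(f'pics/{f}.png',im)
import pickle;pickle.dump(p,open(f'pics/{f}.pkl','wb'))
E
python3 plan.py .6231 -.1206 .2 "np.pi/2"; python3 snap.py wrist w1
```

```text
t 3.33 tcp [ 0.6131 -0.0952  0.2003] rot [-3.140e+00 -2.000e-03  1.598e+00] w 1.0 F [0.1 0.  0.6] q [-0.17  0.55  0.35  1.91 -0.27  0.74  0.37]
 shift [-25.7   9.3   0.2] turn [[-0.1, -0.1, 1.6], [0.2, -0.1, -178.4]]
```

View pics/w1.png

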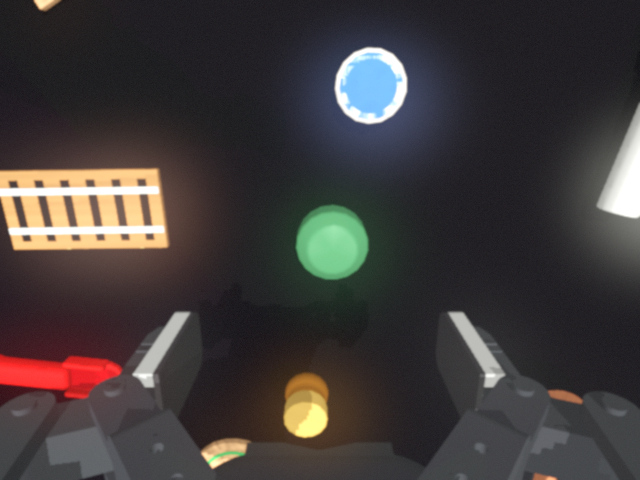

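```bash
cat > wf.py <<'E'
from fit import *
import sys,pickle
f,n=sys.argv[1:3];x0=[float(eval(a)) for a in sys.argv[3:6]];pad=int(sys.argv[6]) if len(sys.argv)>6 else 70
p=pickle.load(open(f'pics/{f}.pkl','rb'));im=cv2.imread(f'pics/{f}.png')
x,c=fit(n,[im],[p],x0,up=2,pad=pad,show=f'pics/{f}_fit_{n}.png')
print(n,x.round(4),'yawdeg',np.degrees(x[2]).round(2),round(c,3))
E
python3 wf.py w1 weight .6231 -.1206 0; python3 wf.py w1 track .4261 -.1026 .04 100
python3 - <<'E'
import cv2,numpy as np
cv2.imwrite('pics/a.png',np.hstack([cv2.imread(f'pics/w1_fit_{n}.png') for n in('weight','track')]))
E
```

```text
weight [ 0.6215 -0.1198  0.0439] yawdeg 2.52 0.292
track [ 0.4306 -0.0884 -0.0628] yawdeg -3.6 0.57
```

View pics/a.png

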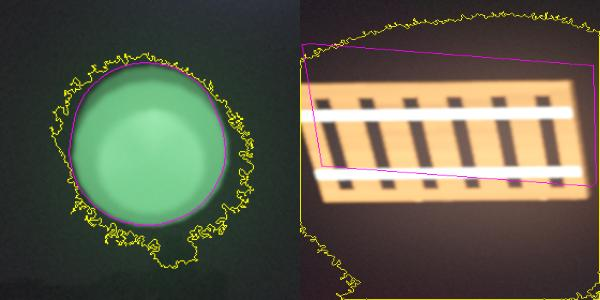

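Request:
drive_tool:
  steps:
    - [[-25,9,20,0,0,0,1],[-25,9,55,0,0,0,1],[-25,9,90,0,0,0,1],[-25,9,120,0,0,0,1],[-25,9,140,0,0,0,1]]

```text
time_s: 3.8
tcp_pos: [0.6215, -0.1197, 0.0578]
ee_rot: [-3.138, -0.002, 1.598]
contact_force: [-0.3, 0.6, -0.7]
width: 1.002
```

Request:
drive_tool:
  steps:
    - [[0,0,12,0,0,0,1],[0,0,20,0,0,0,1],[0,0,25,0,0,0,1],[0,0,28,0,0,0,1],[0,0,28,0,0,0,1]]

```text
time_s: 4.22
tcp_pos: [0.6238, -0.1225, 0.0332]
ee_rot: [3.14, 0.0, 1.595]
contact_force: [-0.8, 1.0, 0.3]
width: 0.999
```

```bash
python3 plan.py .6225 -.12 .03 "np.pi/2"; python3 snap.py side s1; python3 snap.py wrist w2; python3 - <<'E'
import cv2,numpy as np
a=cv2.imread('pics/s1.png')[160:310,340:540];b=cv2.imread('pics/w2.png')
cv2.imwrite('pics/b.png',np.hstack([cv2.resize(a,(400,300)),cv2.resize(b,(400,300))]))
E
```

```text
t 4.22 tcp [ 0.6238 -0.1225  0.0332] rot [3.14  0.    1.595] w 0.999 F [-0.8  1.   0.3] q [-0.03  0.79  0.23  1.94 -0.38  0.46  0.49]
 shift [ 2.5 -1.2  3.2] turn [[0.1, 0.0, 1.4], [-0.0, 0.1, -178.6]]
```

View pics/b.png

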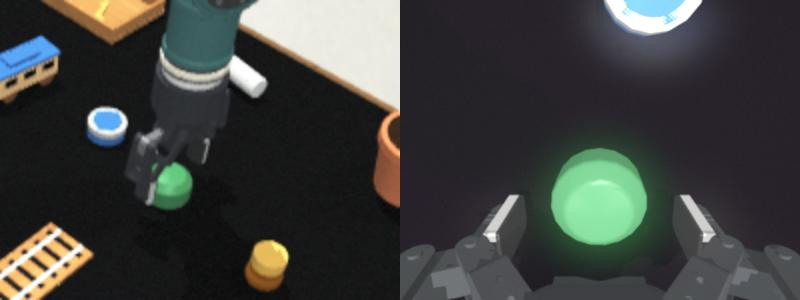

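```bash
python3 - <<'E'
from h import *
import pickle
p=pickle.load(open('pics/w2.pkl','rb'));s=state();R=Ro.from_euler('xyz',s['ee_rot'])
for o in [(0,0,3),(0,0,22),(0,42.5,22),(0,-42.5,22),(11,42.5,22),(11,-42.5,22),(11,42.5,9),(-11,42.5,9)]:
    print(o,proj(p,[s['tcp_pos']+R.apply(np.array(o)/1000)])[0].round(0))
for z in(.0,.012,.024,.036):print(z,proj(p,[[.6225,-.12,z]])[0].round(0))
E
cp pics/w2.png pics/w2b.png
```

```text
(0, 0, 3) [321. 342.]
(0, 0, 22) [321. 315.]
(0, 42.5, 22) [429. 315.]
(0, -42.5, 22) [213. 315.]
(11, 42.5, 22) [432. 289.]
(11, -42.5, 22) [211. 289.]
(11, 42.5, 9) [441. 305.]
(-11, 42.5, 9) [436. 359.]
0.0 [317. 295.]
0.012 [317. 309.]
0.024 [317. 325.]
0.036 [317. 343.]
```

View pics/w2.png

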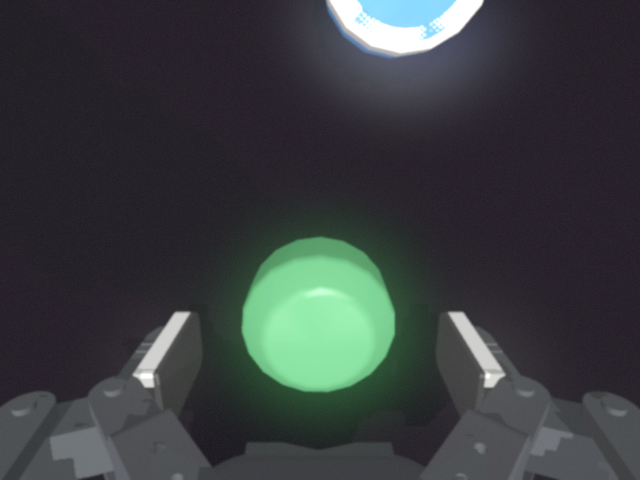

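Request:
drive_tool:
  steps:
    - [[2,-1,9,0,0,0,1],[2,-1,9,0,0,0,1],[2,-1,9,0,0,0,0.3],[2,-1,9,0,0,0,0],[2,-1,9,0,0,0,-0.2]]
  grip_force: 45

```text
time_s: 4.73
tcp_pos: [0.6228, -0.1208, 0.0243]
ee_rot: [3.141, 0.0, 1.595]
contact_force: [1.7, 0.1, 0.5]
width: 0.63
```

Request:
drive_tool:
  steps:
    - [[0,0,0,0,0,0,-0.4],[0,0,0,0,0,0,-0.5],[0,0,0,0,0,0,-0.5],[0,0,0,0,0,0,-0.5],[0,0,0,0,0,0,-0.5]]

```text
time_s: 5.15
tcp_pos: [0.6227, -0.1208, 0.0242]
ee_rot: [3.14, 0.0, 1.595]
contact_force: [0.3, 0.5, 5.6]
width: 0.632
```

```bash
python3 plan.py .6225 -.12 .03 "np.pi/2"; python3 snap.py side s2; python3 - <<'E'
import cv2,numpy as np
a=cv2.imread('pics/s2.png')[190:290,370:490]
cv2.imwrite('pics/b.png',cv2.resize(a,(600,500),interpolation=2))
E
```

```text
t 5.15 tcp [ 0.6227 -0.1208  0.0242] rot [3.14  0.    1.595] w 0.632 F [0.3 0.5 5.6] q [-0.03  0.8   0.22  1.94 -0.38  0.44  0.5 ]
 shift [ 0.9 -0.2 -5.8] turn [[0.1, 0.0, 1.4], [-0.0, 0.1, -178.6]]
```

View pics/b.png

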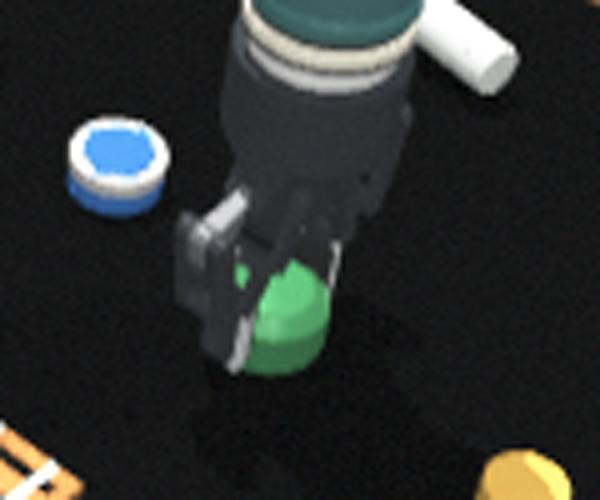

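Request:
drive_tool:
  steps:
    - [[0,0,-10,0,0,0,-0.5],[0,0,-35,0,0,0,-0.5],[0,0,-65,0,0,0,-0.5],[0,0,-95,0,0,0,-0.5],[-20,-8,-120,0,0,0,-0.5]]

```text
time_s: 5.62
tcp_pos: [0.6165, -0.1349, 0.1448]
ee_rot: [3.141, -0.004, 1.603]
contact_force: [1.9, 0.7, -1.8]
width: 0.63
```

Request:
drive_tool:
  steps:
    - [[-36,-13,0,0,0,0,-0.5],[-72,-26,0,0,0,0,-0.5],[-108,-39,0,0,0,0,-0.5],[-144,-52,0,0,0,0,-0.5],[-180,-65,0,0,0,0,-0.5]]

```text
time_s: 6.03
tcp_pos: [0.5525, -0.3233, 0.1435]
ee_rot: [-3.14, -0.001, 1.595]
contact_force: [-0.3, 0.5, -1.5]
width: 0.632
```

Request:
drive_tool:
  steps:
    - [[-25,-10,5,0,0,0,-0.5],[-45,-18,20,0,0,0,-0.5],[-50,-20,35,0,0,0,-0.5],[-50,-20,50,0,0,0,-0.5],[-50,-20,50,0,0,0,-0.5]]

```text
time_s: 6.45
tcp_pos: [0.5327, -0.3708, 0.09]
ee_rot: [-3.135, -0.005, 1.594]
contact_force: [0.1, 1.4, -2.4]
width: 0.627
```

```bash
python3 plan.py .5355 -.3725 .0315 "np.pi/2"; python3 snap.py side s3; python3 snap.py top t3;python3 - <<'E'
import cv2,numpy as np
a=cv2.imread('pics/s3.png')[270:390,430:550];b=cv2.imread('pics/t3.png')[130:250,430:550]
cv2.imwrite('pics/b.png',np.hstack([cv2.resize(a,(400,400),interpolation=2),cv2.resize(b,(400,400),interpolation=2)]))
E
```

```text
t 6.45 tcp [ 0.5327 -0.3708  0.09  ] rot [-3.135 -0.005  1.594] w 0.627 F [ 0.1  1.4 -2.4] q [ 0.37  0.72  0.25  1.89 -0.31  0.58  0.85]
 shift [-2.1  3.2 58.5] turn [[-0.4, -0.3, 1.3], [0.4, -0.6, -178.7]]
```

View pics/b.png

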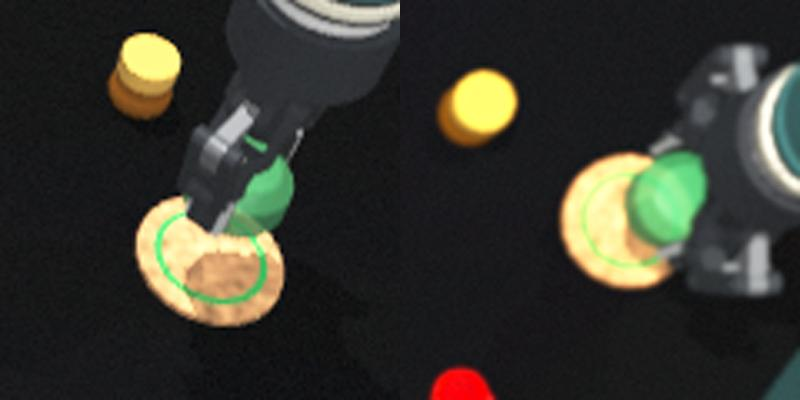

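Request:
drive_tool:
  steps:
    - [[-1,2,15,0,0,0,-0.5],[-1,2,30,0,0,0,-0.5],[-1,2,42,0,0,0,-0.5],[-1,2,46,0,0,0,-0.5],[-1,2,46,0,0,0,-0.5]]

```text
time_s: 6.97
tcp_pos: [0.5363, -0.3726, 0.0456]
ee_rot: [-3.139, -0.002, 1.595]
contact_force: [0.1, 0.8, -2.4]
width: 0.627
```

```bash
python3 plan.py .5355 -.3725 .0305 "np.pi/2"; python3 snap.py side s3; python3 snap.py top t3;python3 - <<'E'
import cv2,numpy as np
a=cv2.imread('pics/s3.png')[270:390,430:550];b=cv2.imread('pics/t3.png')[130:250,430:550]
cv2.imwrite('pics/b.png',np.hstack([cv2.resize(a,(400,400),interpolation=2),cv2.resize(b,(400,400),interpolation=2)]))
E
```

```text
t 6.97 tcp [ 0.5363 -0.3726  0.0456] rot [-3.139e+00 -2.000e-03  1.595e+00] w 0.627 F [ 0.1  0.8 -2.4] q [ 0.39  0.79  0.22  1.89 -0.33  0.51  0.86]
 shift [ 0.1 -0.7 15.1] turn [[-0.2, -0.1, 1.4], [0.2, -0.3, -178.6]]
```

View pics/b.png

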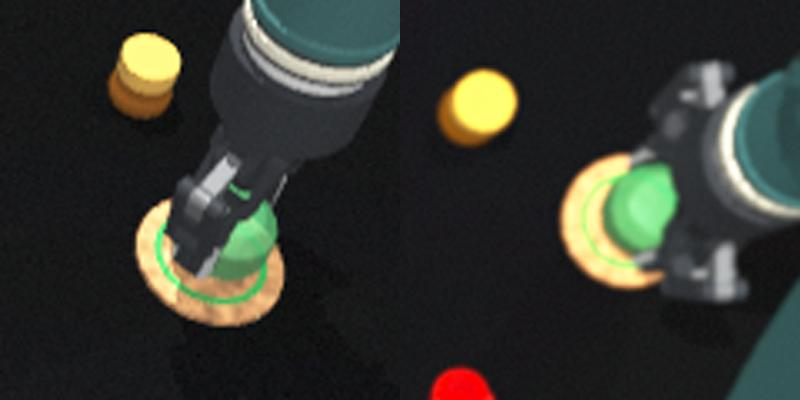

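Request:
drive_tool:
  steps:
    - [[0,-1,6,0,0,0,-0.5],[0,-1,10,0,0,0,-0.5],[0,-1,13,0,0,0,-0.5],[0,-1,15,0,0,0,-0.5],[0,-1,15,0,0,0,-0.5]]

```text
time_s: 7.48
tcp_pos: [0.5361, -0.3736, 0.0322]
ee_rot: [-3.141, -0.0, 1.595]
contact_force: [-0.1, -0.3, -3.0]
width: 0.635
```

```bash
python3 plan.py .5355 -.3725 .0305 "np.pi/2"
```

```text
t 7.48 tcp [ 0.5361 -0.3736  0.0322] rot [-3.141 -0.     1.595] w 0.635 F [-0.1 -0.3 -3. ] q [ 0.4   0.8   0.21  1.89 -0.34  0.48  0.87]
 shift [ 1.1 -0.5  1.7] turn [[-0.0, -0.0, 1.4], [0.0, -0.0, -178.6]]
```

Request:
drive_tool:
  steps:
    - [[1,-1,1,0,0,0,-0.5],[1,-1,2,0,0,0,-0.5],[1,-1,2,0,0,0,-0.5],[1,-1,2,0,0,0,-0.5],[1,-1,2,0,0,0,-0.5]]

```text
time_s: 7.9
tcp_pos: [0.5354, -0.3729, 0.0307]
ee_rot: [3.141, 0.0, 1.595]
contact_force: [-0.7, 0.4, -1.8]
width: 0.623
```

```bash
python3 plan.py .5355 -.3725 .0305 "np.pi/2"
```

```text
t 7.9 tcp [ 0.5354 -0.3729  0.0307] rot [3.141 0.    1.595] w 0.623 F [-0.7  0.4 -1.8] q [ 0.4   0.81  0.21  1.89 -0.34  0.48  0.87]
 shift [0.4 0.1 0.2] turn [[0.0, 0.0, 1.4], [-0.0, 0.0, -178.6]]
```

One more millimetre or so, to feel contact.

Request:
drive_tool:
  steps:
    - [[0,0,0.5,0,0,0,-0.5],[0,0,1,0,0,0,-0.5],[0,0,1.5,0,0,0,-0.5],[0,0,1.5,0,0,0,-0.5],[0,0,1.5,0,0,0,-0.5]]

```text
time_s: 8.32
tcp_pos: [0.5354, -0.373, 0.0302]
ee_rot: [3.141, -0.0, 1.595]
contact_force: [-2.0, 0.3, 5.4]
width: 0.632
```

Request:
drive_tool:
  steps:
    - [[0,0,0,0,0,0,0.3],[0,0,0,0,0,0,0.4],[0,0,0,0,0,0,0.6],[0,0,0,0,0,0,1],[0,0,0,0,0,0,1]]

```text
time_s: 8.73
tcp_pos: [0.5354, -0.3729, 0.029]
ee_rot: [3.142, 0.0, 1.595]
contact_force: [-0.1, 0.6, 0.5]
width: 1.001
```

Request:
drive_tool:
  steps:
    - [[0,0,-5,0,0,0,1],[0,0,-25,0,0,0,1],[0,0,-60,0,0,0,1],[0,0,-95,0,0,0,1],[0,0,-130,0,0,0,1]]

```text
time_s: 9.15
tcp_pos: [0.5348, -0.3726, 0.1604]
ee_rot: [-3.141, -0.0, 1.595]
contact_force: [0.1, 0.0, -0.3]
width: 1.001
```

```bash
python3 plan.py .3725 -.2562 .15 "np.pi-.1"; python3 snap.py side s4; python3 snap.py wrist w4;python3 - <<'E'
import cv2,numpy as np
a=cv2.imread('pics/s4.png')[270:390,430:550];b=cv2.imread('pics/w4.png')
cv2.imwrite('pics/b.png',np.hstack([cv2.resize(a,(300,300),interpolation=2),cv2.resize(b,(400,300),interpolation=2)]))
E
```

```text
t 9.15 tcp [ 0.5348 -0.3726  0.1604] rot [-3.141 -0.     1.595] w 1.001 F [ 0.1  0.  -0.3] q [ 0.33  0.63  0.3   1.86 -0.28  0.7   0.82]
 shift [ 120.3 -159.5   10.6] turn [[-0.0, -0.1, -82.9], [-0.1, 0.0, 97.1]]
```

View pics/b.png

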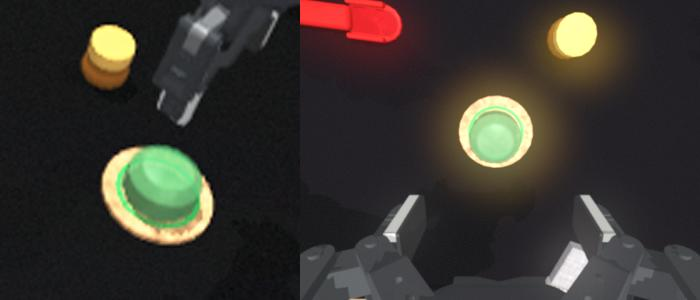

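Request:
drive_tool:
  steps:
    - [[12,-16,0,0,0,-7,1],[24,-32,0,0,0,-14,1],[36,-48,0,0,0,-21,1],[48,-64,0,0,0,-28,1],[60,-80,0,0,0,-35,1]]

```text
time_s: 9.67
tcp_pos: [0.4528, -0.3141, 0.159]
ee_rot: [-3.141, -0.0, 2.212]
contact_force: [-0.1, -0.6, -0.5]
width: 1.002
```

```bash
python3 plan.py .3725 -.2562 .15 "np.pi-.1"; python3 - <<'E'
from fit import *
ps=camera_params('side')
M['weight']=[M['weight'][0]+[0,0,.006]]
print(fit('weight',[cv2.imread('pics/s4.png')],[ps],(.5355,-.3725,0),pad=30))
E
```

```text
t 9.67 tcp [ 0.4528 -0.3141  0.159 ] rot [-3.141 -0.     2.212] w 1.002 F [-0.1 -0.6 -0.5] q [ 0.43  0.51  0.12  2.08 -0.11  0.56  1.28]
 shift [ 94.4 -29.8   9. ] turn [[-0.0, -0.0, -47.5], [-0.0, 0.0, 132.5]]
(array([ 0.53128233, -0.37468469,  0.06923276]), np.float64(0.0998252359314925))
```

Request:
drive_tool:
  steps:
    - [[15,-4,2,0,0,-7,1],[30,-8,4,0,0,-14,1],[45,-13,6,0,0,-21,1],[60,-18,8,0,0,-28,1],[75,-22,8,0,0,-35,1]]

```text
time_s: 10.08
tcp_pos: [0.3905, -0.2669, 0.1508]
ee_rot: [3.142, -0.001, 2.822]
contact_force: [-0.7, 0.1, -1.1]
width: 0.997
```

```bash
python3 plan.py .3725 -.2562 .15 "np.pi-.1"
```

```text
t 10.08 tcp [ 0.3905 -0.2669  0.1508] rot [ 3.142e+00 -1.000e-03  2.822e+00] w 0.997 F [-0.7  0.1 -1.1] q [ 0.54  0.45 -0.05  2.24  0.05  0.45  1.7 ]
 shift [20.5  4.6  0.8] turn [[0.0, -0.0, -12.6], [-0.1, -0.0, 167.4]]
```

Request:
drive_tool:
  steps:
    - [[8,2,0,0,0,-7,1],[15,3,0,0,0,-12,1],[15,3,0,0,0,-12,1],[15,3,0,0,0,-12,1],[15,3,0,0,0,-12,1]]

```text
time_s: 10.5
tcp_pos: [0.3791, -0.2603, 0.1512]
ee_rot: [-3.141, 0.001, 3.024]
contact_force: [0.2, -0.1, -0.2]
width: 1.0
```

```bash
python3 plan.py .3725 -.2562 .03 "np.pi-.1"; python3 snap.py wrist w5;python3 snap.py side s5; python3 wf.py w5 horn .3725 -.2562 -.1 200
```

```text
t 10.5 tcp [ 0.3791 -0.2603  0.1512] rot [-3.141e+00  1.000e-03  3.024e+00] w 1.0 F [ 0.2 -0.1 -0.2] q [ 0.59  0.44 -0.11  2.27  0.11  0.44  1.84]
 shift [  7.1   3.3 121.2] turn [[-0.0, 0.1, -1.0], [0.1, 0.0, 179.0]]
horn [ 0.3665 -0.2477 -0.3628] yawdeg -20.79 0.709
```

View pics/w5_fit_horn.png

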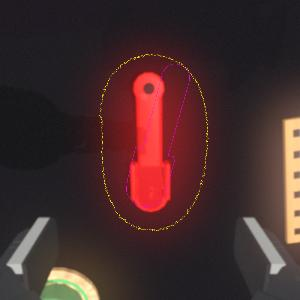

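View pics/w5.png

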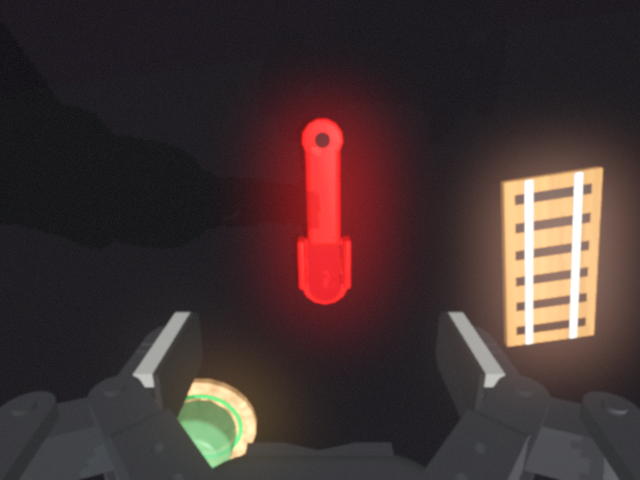

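```bash
python3 - <<'E'
s=open('fit.py').read()
s=s.replace("def mask(im,kind):\n    f=im.astype(float);b,g,r=f[...,0],f[...,1],f[...,2]","WR=False\ndef mask(im,kind):\n    f=im.astype(float);b,g,r=f[...,0],f[...,1],f[...,2]\n    if WR:\n        if kind=='horn': return (r>170)&(r>2*g)\n        if kind=='weight': return (g>100)&(g>1.3*r)\n        if kind=='roof': return (b>130)&(b>1.4*r)\n        return f.max(2)>150")
open('fit.py','w').write(s)
w=open('wf.py').read().replace("import sys,pickle","import sys,pickle\nimport fit as F;F.WR=True");open('wf.py','w').write(w)
E
python3 wf.py w5 horn .3725 -.2562 -.1 200;python3 wf.py w5 track .4261 -.1026 .04 150
python3 - <<'E'
import cv2,numpy as np
cv2.imwrite('pics/a.png',np.hstack([cv2.imread(f'pics/w5_fit_{n}.png') for n in('horn','track')]))
E
```

```text
horn [ 0.3721 -0.2564 -0.0976] yawdeg -5.59 0.055
track [ 0.4255 -0.1011  0.0399] yawdeg 2.29 0.009
```

View pics/a.png

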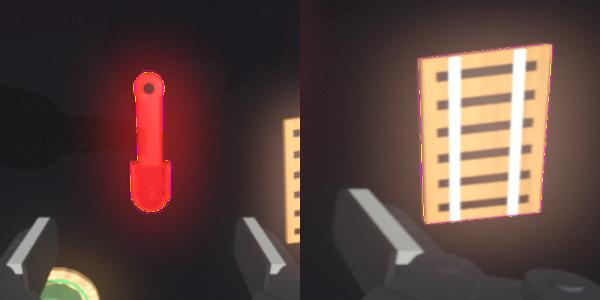

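Request:
drive_tool:
  steps:
    - [[7,3,20,0,0,-1,1],[7,3,55,0,0,-1,1],[7,3,90,0,0,-1,1],[7,3,115,0,0,-1,0.6],[7,3,122,0,0,-1,0.2]]

```text
time_s: 11.02
tcp_pos: [0.3712, -0.2554, 0.026]
ee_rot: [3.14, -0.004, 3.044]
contact_force: [0.5, 0.4, 0.9]
width: 0.747
```

```bash
python3 plan.py .3721 -.2564 .0225 "np.pi-.0976"
```

```text
t 11.02 tcp [ 0.3712 -0.2554  0.026 ] rot [ 3.14  -0.004  3.044] w 0.747 F [0.5 0.4 0.9] q [ 0.52  0.69 -0.03  2.34  0.17  0.12  1.81]
 shift [-1.  -0.9  3.5] turn [[0.1, -0.2, -0.0], [-0.4, -0.1, 180.0]]
```

Request:
drive_tool:
  steps:
    - [[0,0,1,0,0,0,-0.2],[0,0,1,0,0,0,-0.6],[0,0,1,0,0,0,-0.9],[0,0,1,0,0,0,-1],[0,0,1,0,0,0,-1]]

```text
time_s: 11.43
tcp_pos: [0.3726, -0.2566, 0.0295]
ee_rot: [-3.14, 0.003, 3.043]
contact_force: [-0.8, -0.1, 5.8]
width: 0.239
```

Request:
drive_tool:
  steps:
    - [[0,0,0,0,0,0,-1],[0,0,0,0,0,0,-1],[0,0,0,0,0,0,-1],[0,0,0,0,0,0,-1],[0,0,0,0,0,0,-1]]

```text
time_s: 11.85
tcp_pos: [0.3726, -0.2566, 0.0295]
ee_rot: [-3.14, 0.003, 3.043]
contact_force: [1.0, 0.6, 8.5]
width: 0.242
```

```bash
python3 plan.py .3721 -.2564 .0225 "np.pi-.0976"; python3 snap.py side s6; python3 - <<'E'
import cv2,numpy as np
a=cv2.imread('pics/s6.png')[300:400,330:450]
cv2.imwrite('pics/b.png',cv2.resize(a,(600,500),interpolation=2))
E
```

```text
t 11.85 tcp [ 0.3726 -0.2566  0.0295] rot [-3.140e+00  3.000e-03  3.043e+00] w 0.242 F [1.  0.6 8.5] q [ 0.53  0.68 -0.03  2.34  0.17  0.12  1.81]
 shift [0.5 0.1 7. ] turn [[-0.1, 0.2, -0.0], [0.2, 0.1, 180.0]]
```

View pics/b.png

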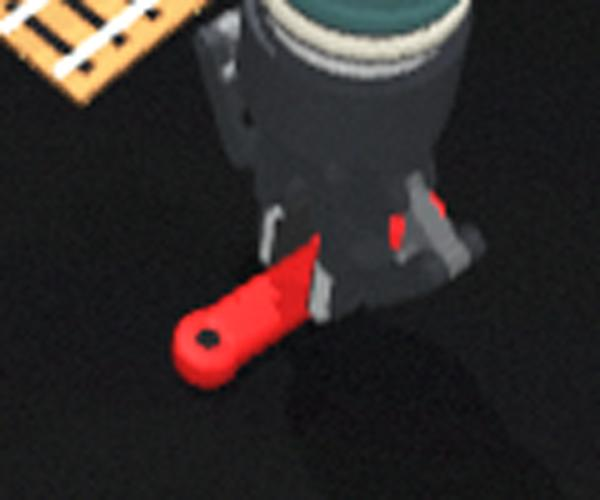

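Request:
drive_tool:
  steps:
    - [[0,0,-20,0,0,0,-1],[0,0,-50,0,0,0,-1],[0,10,-80,0,0,0,-1],[-9,40,-100,0,0,0,-1],[-17,75,-110,0,0,0,-1]]

```text
time_s: 12.32
tcp_pos: [0.3971, -0.185, 0.1412]
ee_rot: [-3.139, 0.006, 3.037]
contact_force: [0.5, 0.5, -0.9]
width: 0.239
```

Request:
drive_tool:
  steps:
    - [[-9,39,0,0,0,0,-1],[-18,78,0,0,0,0,-1],[-27,117,0,0,0,0,-1],[-36,156,0,0,0,0,-1],[-42,190,0,0,0,1,-1]]

```text
time_s: 12.73
tcp_pos: [0.4575, 0.0047, 0.139]
ee_rot: [3.14, 0.002, 3.027]
contact_force: [1.4, -0.8, -0.2]
width: 0.236
```

```bash
python3 plan.py .3605 .2808 .12 "np.pi-.1644"
```

```text
t 12.73 tcp [0.4575 0.0047 0.139 ] rot [3.140e+00 2.000e-03 3.027e+00] w 0.236 F [ 1.4 -0.8 -0.2] q [-0.08  0.46 -0.04  2.29  0.05  0.4   1.3 ]
 shift [127.9 263.2  19. ] turn [[0.1, 0.1, 2.9], [-0.2, 0.1, -177.1]]
```

Request:
drive_tool:
  steps:
    - [[15,37,0,0,0,1,-1],[30,75,0,0,0,1,-1],[46,112,0,0,0,2,-1],[64,148,0,0,0,3,-1],[82,184,0,0,0,3,-1]]

```text
time_s: 13.15
tcp_pos: [0.3954, 0.1959, 0.1387]
ee_rot: [3.141, 0.001, 2.973]
contact_force: [0.7, -0.2, -0.1]
width: 0.237
```

Request:
drive_tool:
  steps:
    - [[22,32,0,0,0,0,-1],[42,62,0,0,0,0,-1],[42,64,5,0,0,0,-1],[42,64,15,0,0,0,-1],[42,64,25,0,0,0,-1]]

```text
time_s: 13.57
tcp_pos: [0.3652, 0.2657, 0.1136]
ee_rot: [3.14, 0.001, 2.977]
contact_force: [-0.9, -0.4, -0.5]
width: 0.24
```

```bash
python3 plan.py .3605 .2808 .0355 "np.pi-.1644"; python3 snap.py wrist w7;python3 wf.py w7 long .3605 .2808 -.1644 190;python3 wf.py w7 box .519 .373 .43 190
```

```text
t 13.57 tcp [0.3652 0.2657 0.1136] rot [3.140e+00 1.000e-03 2.977e+00] w 0.24 F [-0.9 -0.4 -0.5] q [-0.75  0.5   0.03  2.32 -0.04  0.32  0.72]
 shift [ 7.2 14.  78.2] turn [[0.1, 0.1, -0.0], [0.1, -0.2, 180.0]]
long [ 0.3587  0.2783 -0.1956] yawdeg -11.21 0.29
box [0.519 0.373 0.43 ] yawdeg 24.64 1.0
```

View pics/w7.png

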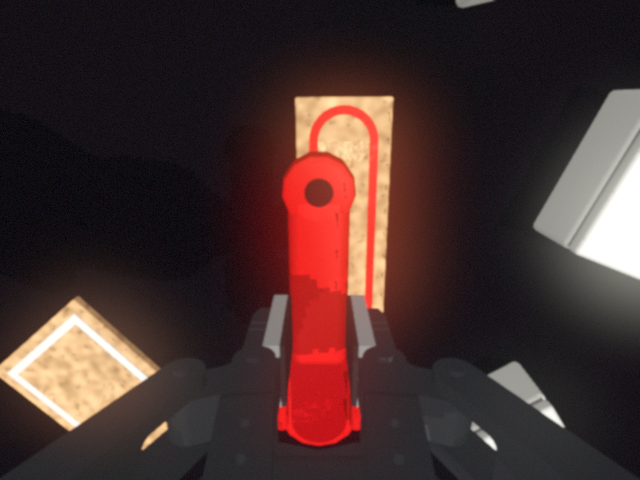

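```bash
python3 - <<'E'
from h import *
import pickle
p=pickle.load(open('pics/w7.pkl','rb'))
im=cv2.imread('pics/w7.png')
cv2.imwrite('pics/b.png',cv2.resize(im[80:320,270:410],None,fx=2.5,fy=2.5,interpolation=2))
w=toplane(p,[(294,97),(393,97),(299,150),(383,311),(391,140)],.006);print(w.round(4))
m=(w[0]+w[1])/2;print('mid',m,'width',np.linalg.norm(w[0]-w[1]),'yaw edges',np.degrees(np.arctan2(*(w[4]-w[3])[::-1]))-180,'perp',np.degrees(np.arctan2(*(w[1]-w[0])[::-1])))
for yaw in(-.164,):
    print('centre',m+.075*np.array([np.cos(yaw),np.sin(yaw)]))
c=np.array([.3605,.2808]);
for sx,sy in((-1,1),(-1,-1),(1,1)):
    a=-.1644;q=c+np.array([[np.cos(a),-np.sin(a)],[np.sin(a),np.cos(a)]])@np.array([sx*.075,sy*.026]);print(proj(p,[[*q,.006]]).round(1))
E
```

```text
[[0.2813 0.2664]
 [0.2899 0.3182]
 [0.309  0.2641]
 [0.4155 0.2982]
 [0.312  0.3147]]
mid [0.28564728 0.29228436] width 0.05249969012319345 yaw edges -9.030925397918566 perp 80.56781817079819
centre [0.35964094 0.28003943]
[[394.2  98.4]]
[[296.2  98.4]]
[[380.9 343.7]]
```

View pics/b.png

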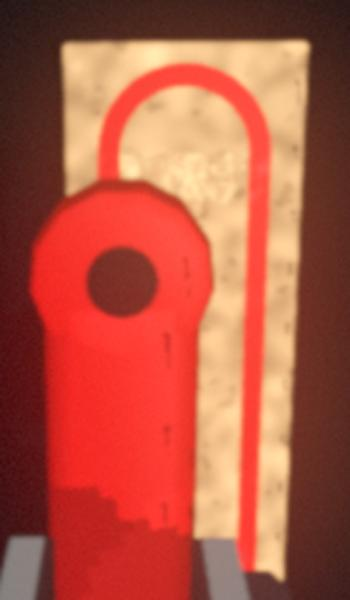

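Request:
drive_tool:
  steps:
    - [[7,13,15,0,0,0,-1],[7,13,35,0,0,0,-1],[7,13,55,0,0,0,-1],[7,13,68,0,0,0,-1],[7,13,68,0,0,0,-1]]

```text
time_s: 14.03
tcp_pos: [0.3601, 0.2774, 0.0437]
ee_rot: [-3.139, -0.002, 2.973]
contact_force: [0.0, -0.4, 0.2]
width: 0.241
```

```bash
python3 plan.py .3604 .2805 .0355 "np.pi-.1644"; python3 snap.py wrist w8
```

```text
t 14.03 tcp [0.3601 0.2774 0.0437] rot [-3.139e+00 -2.000e-03  2.973e+00] w 0.241 F [ 0.  -0.4  0.2] q [-0.77  0.66  0.01  2.33 -0.05  0.16  0.7 ]
 shift [0.2 3.2 8.2] turn [[-0.1, -0.1, -0.2], [-0.2, 0.2, 179.8]]
```

View pics/w8.png

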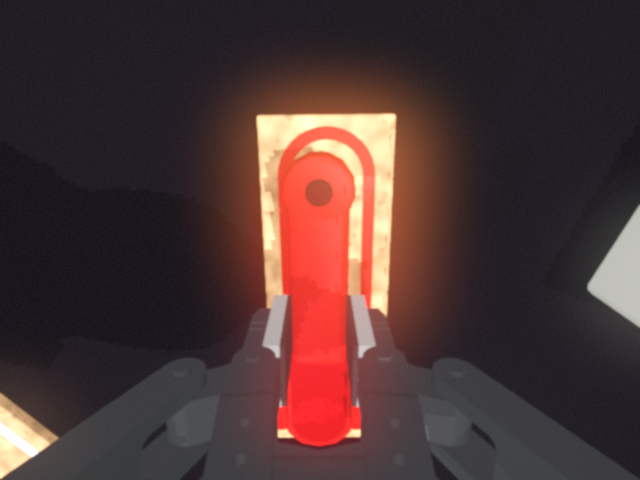

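Request:
drive_tool:
  steps:
    - [[0,3,2,0,0,0,-1],[0,3,4,0,0,0,-1],[0,3,6,0,0,0,-1],[0,3,7,0,0,0,-1],[0,3,7,0,0,0,-1]]

```text
time_s: 14.5
tcp_pos: [0.3613, 0.2813, 0.0384]
ee_rot: [3.141, 0.0, 2.974]
contact_force: [0.6, 0.1, -0.6]
width: 0.243
```

```bash
python3 plan.py .3604 .2805 .0355 "np.pi-.1644"; python3 snap.py wrist w9;python3 snap.py side s9;python3 - <<'E'
import cv2,numpy as np
a=cv2.imread('pics/s9.png')[180:250,180:280];b=cv2.imread('pics/w9.png')
cv2.imwrite('pics/b.png',np.hstack([cv2.resize(a,(400,300),interpolation=2),cv2.resize(b,(400,300),interpolation=2)]))
E
```

```text
t 14.5 tcp [0.3613 0.2813 0.0384] rot [3.141 0.    2.974] w 0.243 F [ 0.6  0.1 -0.6] q [-0.77  0.67  0.01  2.32 -0.05  0.15  0.7 ]
 shift [ 0.8 -0.9  2.9] turn [[0.0, 0.0, -0.2], [0.0, -0.0, 179.8]]
```

View pics/b.png

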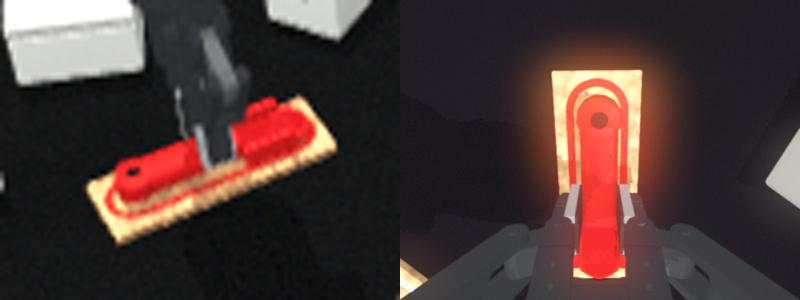

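Request:
drive_tool:
  steps:
    - [[0.5,-0.5,1,0,0,0,-1],[0.5,-0.5,2,0,0,0,-1],[0.5,-0.5,3,0,0,0,-1],[0.5,-0.5,3.5,0,0,0,-1],[0.5,-0.5,3.5,0,0,0,-1]]

```text
time_s: 15.02
tcp_pos: [0.3605, 0.2807, 0.0355]
ee_rot: [3.141, 0.0, 2.974]
contact_force: [-0.7, -1.3, 11.3]
width: 0.237
```

```bash
python3 plan.py .3604 .2805 .0355 "np.pi-.1644"
```

```text
t 15.02 tcp [0.3605 0.2807 0.0355] rot [3.141 0.    2.974] w 0.237 F [-0.7 -1.3 11.3] q [-0.77  0.67  0.01  2.33 -0.06  0.14  0.7 ]
 shift [ 0.1 -0.2 -0. ] turn [[0.0, 0.0, -0.2], [0.0, -0.0, 179.8]]
```

Request:
drive_tool:
  steps:
    - [[0,0,0,0,0,0,-0.4],[0,0,0,0,0,0,-0.2],[0,0,0,0,0,0,0.2],[0,0,0,0,0,0,0.5],[0,0,-10,0,0,0,0.5]]

```text
time_s: 15.43
tcp_pos: [0.36, 0.2803, 0.0437]
ee_rot: [-3.139, -0.002, 2.974]
contact_force: [-0.2, -0.1, -0.3]
width: 0.753
```

Request:
drive_tool:
  steps:
    - [[0,0,-30,0,0,0,0.5],[0,0,-60,0,0,0,1],[0,0,-90,0,0,0,1],[0,0,-120,0,0,0,1],[0,0,-130,0,0,0,1]]

```text
time_s: 15.85
tcp_pos: [0.3618, 0.2817, 0.1787]
ee_rot: [3.137, 0.004, 2.973]
contact_force: [0.6, -0.2, -0.4]
width: 0.997
```

```bash
python3 plan.py .6282 .1343 .2 "np.pi-.103"; python3 snap.py wrist w10;python3 wf.py w10 horn .3605 .2805 -.164 190; python3 wf.py w10 bpad .443 .102 .53 150; python3 - <<'E'
import cv2,numpy as np
cv2.imwrite('pics/a.png',np.hstack([cv2.resize(cv2.imread(f'pics/w10.png'),(400,300))]+[cv2.imread(f'pics/w10_fit_{n}.png') for n in('horn',)]))
E
```

```text
t 15.85 tcp [0.3618 0.2817 0.1787] rot [3.137 0.004 2.973] w 0.997 F [ 0.6 -0.2 -0.4] q [-0.8   0.38  0.05  2.26 -0.04  0.49  0.69]
 shift [-287.4 -100.6  -20.8] turn [[0.3, 0.2, -3.7], [0.3, -0.4, 176.3]]
horn [ 0.3623  0.2805 -0.1632] yawdeg -9.35 0.36
bpad [0.4427 0.1    0.5649] yawdeg 32.37 0.381
```

View pics/a.png

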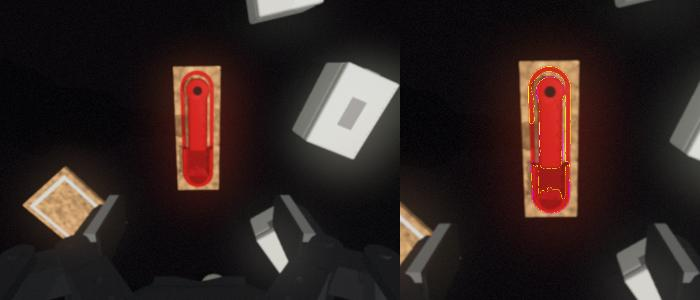

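Request:
drive_tool:
  steps:
    - [[-39,-13,0,0,0,-1,1],[-78,-26,0,0,0,-2,1],[-117,-40,0,0,0,-3,1],[-156,-54,0,0,0,-4,1],[-195,-68,0,0,0,-4,1]]

```text
time_s: 16.32
tcp_pos: [0.5423, 0.1797, 0.1742]
ee_rot: [-3.141, -0.001, 3.044]
contact_force: [1.2, 1.5, 0.5]
width: 1.004
```

Request:
drive_tool:
  steps:
    - [[-38,-6,0,0,0,0,1],[-60,-15,0,0,0,0,1],[-70,-18,0,0,0,0,1],[-70,-18,0,0,0,0,1],[-70,-18,0,0,0,0,1]]

```text
time_s: 16.73
tcp_pos: [0.6078, 0.1567, 0.1738]
ee_rot: [-3.141, -0.003, 3.044]
contact_force: [-0.5, 0.4, -0.1]
width: 1.0
```

```bash
python3 plan.py .6282 .1345 .04 "np.pi-.103"; python3 snap.py wrist w11;python3 wf.py w11 roof .6282 .1345 -.103 150; python3 wf.py w11 bpad .443 .102 .53 150; python3 - <<'E'
import cv2,numpy as np
cv2.imwrite('pics/a.png',np.hstack([cv2.resize(cv2.imread(f'pics/w11.png'),(400,300))]+[cv2.imread(f'pics/w11_fit_{n}.png') for n in('roof','bpad',)])[:,:1000])
E
```

```text
t 16.73 tcp [0.6078 0.1567 0.1738] rot [-3.141e+00 -3.000e-03  3.044e+00] w 1.0 F [-0.5  0.4 -0.1] q [-0.34  0.57  0.02  1.9  -0.02  0.68  1.17]
 shift [-22.9 -20.1 133.7] turn [[-0.0, -0.2, 0.3], [0.3, -0.0, -179.7]]
roof [ 0.6282  0.1348 -0.0965] yawdeg -5.53 0.013
bpad [0.4423 0.102  0.5343] yawdeg 30.62 0.005
```

View pics/a.png

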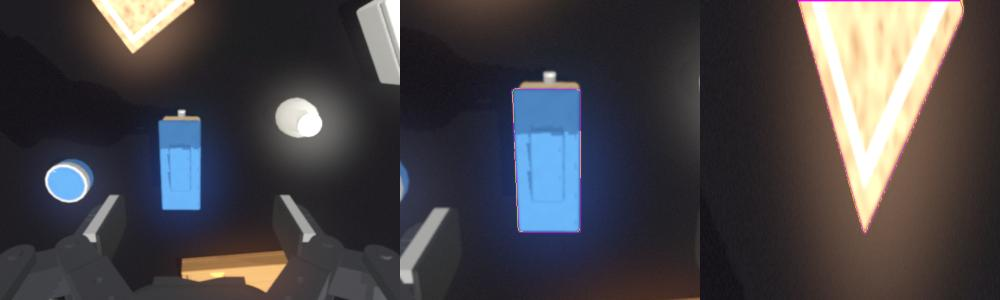

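Request:
drive_tool:
  steps:
    - [[-23,-20,15,0,0,0,1],[-23,-20,45,0,0,0,1],[-23,-20,80,0,0,0,1],[-23,-20,105,0,0,0,1],[-23,-20,115,0,0,0,1]]

```text
time_s: 17.2
tcp_pos: [0.6253, 0.1357, 0.0561]
ee_rot: [-3.14, -0.008, 3.047]
contact_force: [-1.4, -0.2, -0.1]
width: 0.998
```

Request:
drive_tool:
  steps:
    - [[0,0,10,0,0,0,1],[0,0,17,0,0,0,1],[0,0,17,0,0,0,1],[0,0,17,0,0,0,0.8],[0,0,17,0,0,0,0.5]]

```text
time_s: 17.62
tcp_pos: [0.6313, 0.1347, 0.044]
ee_rot: [3.141, 0.002, 3.044]
contact_force: [-0.2, 0.6, -0.9]
width: 0.781
```

```bash
python3 plan.py .6282 .1348 .04 "np.pi-.097"; python3 snap.py side s12;python3 snap.py wrist w12; python3 - <<'E'
import cv2,numpy as np
a=cv2.imread('pics/s12.png')[130:230,290:425]
cv2.imwrite('pics/a.png',np.hstack([cv2.resize(cv2.imread(f'pics/w12.png'),(400,300)),cv2.resize(a,(400,300),interpolation=2)]))
E
```

```text
t 17.62 tcp [0.6313 0.1347 0.044 ] rot [3.141e+00 2.000e-03 3.044e+00] w 0.781 F [-0.2  0.6 -0.9] q [-0.29  0.77  0.01  1.9  -0.02  0.47  1.21]
 shift [ 3.1 -0.2  4. ] turn [[0.0, 0.1, -0.0], [0.2, -0.1, 180.0]]
```

View pics/a.png

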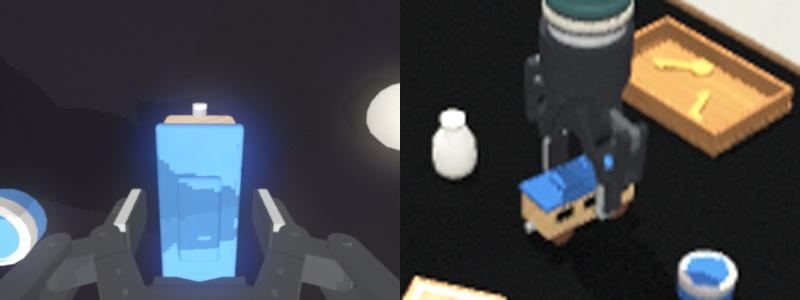

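Request:
drive_tool:
  steps:
    - [[3,0,2,0,0,0,0.5],[3,0,4,0,0,0,0.5],[3,0,4,0,0,0,0],[3,0,4,0,0,0,-0.3],[3,0,4,0,0,0,-0.6]]
  grip_force: 40

```text
time_s: 18.13
tcp_pos: [0.6272, 0.1345, 0.0387]
ee_rot: [-3.141, -0.0, 3.043]
contact_force: [-0.5, 0.4, 0.1]
width: 0.48
```

Request:
drive_tool:
  steps:
    - [[0,0,0,0,0,0,-0.8],[0,0,0,0,0,0,-0.8],[0,0,0,0,0,0,-0.8],[0,0,0,0,0,0,-0.8],[0,0,0,0,0,0,-0.8]]

```text
time_s: 18.55
tcp_pos: [0.6273, 0.1345, 0.0387]
ee_rot: [-3.141, -0.0, 3.044]
contact_force: [-0.7, 0.6, 2.6]
width: 0.483
```

```bash
python3 plan.py .4256 -.1015 .14 "np.pi+.0398"
```

```text
t 18.55 tcp [0.6273 0.1345 0.0387] rot [-3.141 -0.     3.044] w 0.483 F [-0.7  0.6  2.6] q [-0.29  0.77  0.01  1.91 -0.02  0.46  1.21]
 shift [ 177.6 -254.6 -101.3] turn [[-0.0, -0.0, -7.9], [-0.0, 0.0, 172.1]]
```

Request:
drive_tool:
  steps:
    - [[0,0,-15,0,0,0,-0.8],[0,0,-40,0,0,0,-0.8],[0,0,-70,0,0,-1,-0.8],[17,-25,-90,0,0,-2,-0.8],[38,-55,-100,0,0,-3,-0.8]]

```text
time_s: 18.97
tcp_pos: [0.5884, 0.0869, 0.1426]
ee_rot: [3.137, 0.01, 3.102]
contact_force: [0.4, -1.8, -1.7]
width: 0.478
```

Request:
drive_tool:
  steps:
    - [[23,-32,0,0,0,-1,-0.8],[46,-64,0,0,0,-2,-0.8],[69,-97,0,0,0,-3,-0.8],[90,-129,0,0,0,-4,-0.8],[110,-160,0,0,0,-5,-0.8]]

```text
time_s: 19.38
tcp_pos: [0.4658, -0.0728, 0.1395]
ee_rot: [-3.141, 0.001, -3.099]
contact_force: [0.5, -1.9, -2.4]
width: 0.483
```

```bash
python3 plan.py .4247 -.1015 .12 "np.pi+.0398"
```

```text
t 19.38 tcp [ 0.4658 -0.0728  0.1395] rot [-3.141e+00  1.000e-03 -3.099e+00] w 0.483 F [ 0.5 -1.9 -2.4] q [ 0.1   0.47 -0.05  2.26  0.06  0.42  1.61]
 shift [ 42.3 -26.9  19.5] turn [[-0.0, 0.1, 0.2], [-0.1, -0.1, -179.8]]
```

Request:
drive_tool:
  steps:
    - [[22,-14,5,0,0,0,-0.8],[36,-22,15,0,0,0,-0.8],[36,-22,30,0,0,0,-0.8],[36,-22,40,0,0,0,-0.8],[36,-22,40,0,0,0,-0.8]]

```text
time_s: 19.8
tcp_pos: [0.4314, -0.0952, 0.098]
ee_rot: [-3.142, -0.001, -3.101]
contact_force: [0.3, 0.1, -1.3]
width: 0.477
```

```bash
python3 plan.py .4247 -.1015 .0455 "np.pi+.0398";python3 snap.py wrist w13;python3 snap.py side s13; python3 - <<'E'
import cv2,numpy as np
a=cv2.imread('pics/s13.png')[220:340,300:460]
cv2.imwrite('pics/a.png',np.hstack([cv2.resize(cv2.imread(f'pics/w13.png'),(400,300)),cv2.resize(a,(400,300),interpolation=2)]))
E
```

```text
t 19.8 tcp [ 0.4314 -0.0952  0.098 ] rot [-3.142e+00 -1.000e-03 -3.101e+00] w 0.477 F [ 0.3  0.1 -1.3] q [ 0.15  0.53 -0.04  2.34  0.08  0.27  1.65]
 shift [ 6.9 -6.  52.6] turn [[-0.0, -0.1, 0.1], [0.1, -0.0, -179.9]]
```

View pics/a.png

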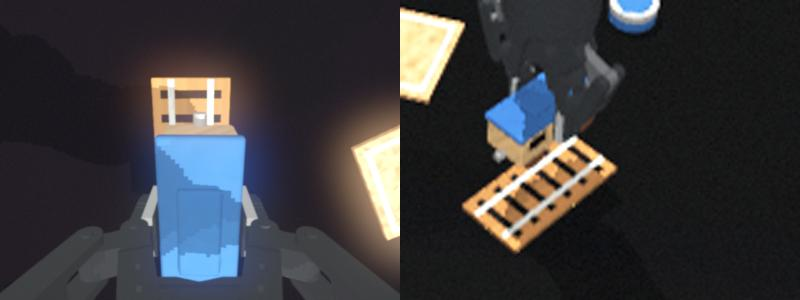

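Request:
drive_tool:
  steps:
    - [[6,-6,10,0,0,0,-0.8],[6,-6,20,0,0,0,-0.8],[6,-6,30,0,0,0,-0.8],[6,-6,38,0,0,0,-0.8],[6,-6,38,0,0,0,-0.8]]

```text
time_s: 20.32
tcp_pos: [0.4266, -0.1007, 0.0602]
ee_rot: [3.141, -0.0, -3.099]
contact_force: [0.2, -1.1, -1.1]
width: 0.478
```

```bash
python3 plan.py .4247 -.1015 .0447 "np.pi+.0398"
```

```text
t 20.32 tcp [ 0.4266 -0.1007  0.0602] rot [ 3.141 -0.    -3.099] w 0.478 F [ 0.2 -1.1 -1.1] q [ 0.15  0.61 -0.03  2.36  0.09  0.17  1.65]
 shift [ 2.  -0.7 15.5] turn [[0.0, -0.0, 0.2], [0.0, 0.0, -179.8]]
```

Request:
drive_tool:
  steps:
    - [[1.5,-0.7,4,0,0,0,-0.8],[1.5,-0.7,7,0,0,0,-0.8],[1.5,-0.7,10,0,0,0,-0.8],[1.5,-0.7,10,0,0,0,-0.8],[1.5,-0.7,10,0,0,0,-0.8]]

```text
time_s: 20.73
tcp_pos: [0.4248, -0.1017, 0.0506]
ee_rot: [-3.142, 0.0, -3.1]
contact_force: [0.7, 0.9, -1.7]
width: 0.481
```

```bash
python3 plan.py .4247 -.1015 .0447 "np.pi+.0398";python3 snap.py wrist w14;python3 snap.py side s14; python3 - <<'E'
import cv2,numpy as np
a=cv2.imread('pics/s14.png')[220:340,300:460]
cv2.imwrite('pics/a.png',np.hstack([cv2.resize(cv2.imread(f'pics/w14.png'),(400,300)),cv2.resize(a,(400,300),interpolation=2)]))
E
```

```text
t 20.73 tcp [ 0.4248 -0.1017  0.0506] rot [-3.142  0.    -3.1  ] w 0.481 F [ 0.7  0.9 -1.7] q [ 0.15  0.63 -0.02  2.37  0.09  0.14  1.65]
 shift [0.1 0.2 5.9] turn [[-0.0, 0.0, 0.1], [-0.0, -0.0, -179.9]]
```

View pics/a.png

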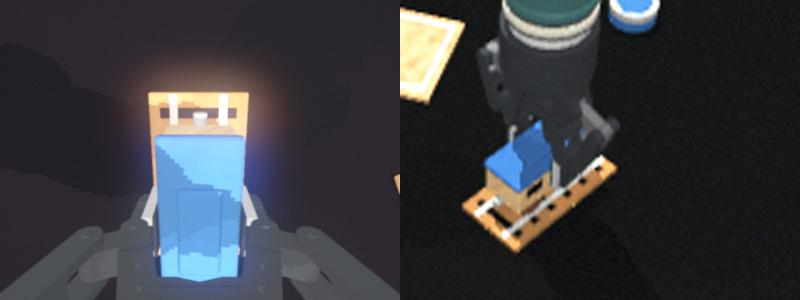

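Good alignment; lower the rest until contact.

Request:
drive_tool:
  steps:
    - [[0,0,2,0,0,0,-0.8],[0,0,4,0,0,0,-0.8],[0,0,5.5,0,0,0,-0.8],[0,0,6.5,0,0,0,-0.8],[0,0,6.5,0,0,0,-0.8]]

```text
time_s: 21.25
tcp_pos: [0.4248, -0.1017, 0.0445]
ee_rot: [-3.141, 0.0, -3.1]
contact_force: [0.0, 0.9, 6.5]
width: 0.481
```

```bash
python3 plan.py .4247 -.1015 .0447 "np.pi+.0398"
```

```text
t 21.25 tcp [ 0.4248 -0.1017  0.0445] rot [-3.141  0.    -3.1  ] w 0.481 F [0.  0.9 6.5] q [ 0.15  0.65 -0.02  2.37  0.1   0.13  1.65]
 shift [ 0.1  0.2 -0.2] turn [[-0.0, 0.0, 0.1], [-0.0, -0.0, -179.9]]
```

Contact. Release and rise.

Request:
drive_tool:
  steps:
    - [[0,0,0,0,0,0,0.1],[0,0,0,0,0,0,0.3],[0,0,0,0,0,0,0.7],[0,0,0,0,0,0,1],[0,0,-3,0,0,0,1]]

```text
time_s: 21.67
tcp_pos: [0.4245, -0.1017, 0.0468]
ee_rot: [3.141, -0.001, -3.1]
contact_force: [0.3, 0.2, 0.7]
width: 1.0
```

Request:
drive_tool:
  steps:
    - [[0,0,-30,0,0,0,1],[0,0,-60,0,0,0,1],[0,0,-90,0,0,0,1],[0,0,-120,0,0,0,1],[0,0,-130,0,0,0,1]]

```text
time_s: 22.08
tcp_pos: [0.4262, -0.1021, 0.1807]
ee_rot: [-3.14, 0.006, -3.1]
contact_force: [-0.1, -0.2, 0.0]
width: 0.998
```

```bash
python3 plan.py .5195 .373 .18 "np.pi+.427";python3 snap.py wrist w15;python3 snap.py side s15; python3 - <<'E'
import cv2,numpy as np
a=cv2.imread('pics/s15.png')[220:340,300:460]
cv2.imwrite('pics/a.png',np.hstack([cv2.resize(cv2.imread(f'pics/w15.png'),(400,300)),cv2.resize(a,(400,300),interpolation=2)]))
import fit as F,pickle
from fit import *
F.WR=True
M['roof']=[M['roof'][0]+[0,0,.006]]
print(fit('roof',[cv2.imread('pics/w15.png')],[pickle.load(open('pics/w15.pkl','rb'))],(.4256,-.1015,.04),up=2,pad=150))
E
```

```text
t 22.08 tcp [ 0.4262 -0.1021  0.1807] rot [-3.14   0.006 -3.1  ] w 0.998 F [-0.1 -0.2  0. ] q [ 0.19  0.36 -0.08  2.3   0.06  0.48  1.68]
 shift [-112.9  470.8    0.7] turn [[-0.1, 0.3, -22.1], [0.4, 0.2, 157.9]]
(array([ 0.42583103, -0.10141231,  0.03418633]), np.float64(0.02980008485786312))
```

View pics/a.png

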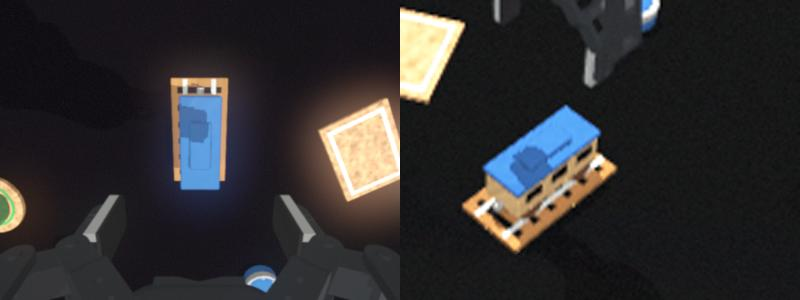

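Request:
drive_tool:
  steps:
    - [[-9,40,0,0,0,-4,1],[-19,79,0,0,0,-8,1],[-28,118,0,0,0,-12,1],[-38,158,0,0,0,-17,1],[-48,198,0,0,0,-22,1]]

```text
time_s: 22.6
tcp_pos: [0.4635, 0.0995, 0.1758]
ee_rot: [3.141, -0.003, -2.712]
contact_force: [1.0, -0.1, 0.2]
width: 0.993
```

```bash
python3 plan.py .5195 .373 .18 "np.pi+.427"
```

```text
t 22.6 tcp [0.4635 0.0995 0.1758] rot [ 3.141e+00 -3.000e-03 -2.712e+00] w 0.993 F [ 1.  -0.1  0.2] q [-0.17  0.41 -0.18  2.22  0.14  0.53  1.54]
 shift [-164.8  225.3   -4.6] turn [[0.0, -0.2, 0.1], [0.2, 0.0, -179.9]]
```

Request:
drive_tool:
  steps:
    - [[-23,32,0,0,0,0,1],[-46,64,0,0,0,0,1],[-69,96,0,0,0,0,1],[-92,128,0,0,0,0,1],[-115,160,0,0,0,0,1]]

```text
time_s: 23.02
tcp_pos: [0.5022, 0.2927, 0.1752]
ee_rot: [-3.141, -0.003, -2.715]
contact_force: [1.7, -0.6, -0.7]
width: 0.996
```

Request:
drive_tool:
  steps:
    - [[-23,32,0,0,0,0,1],[-40,55,0,0,0,0,1],[-45,60,0,0,0,0,1],[-45,60,0,0,0,0,1],[-45,60,0,0,0,0,1]]

```text
time_s: 23.43
tcp_pos: [0.5185, 0.3631, 0.1753]
ee_rot: [-3.14, -0.004, -2.716]
contact_force: [0.4, -0.5, -0.1]
width: 0.999
```

```bash
python3 plan.py .5195 .373 .18 "np.pi+.427";python3 snap.py wrist w16;python3 wf.py w16 box .5195 .373 .427 190;python3 - <<'E'
import cv2,numpy as np
cv2.imwrite('pics/a.png',np.hstack([cv2.resize(cv2.imread(f'pics/w16.png'),(400,300)),cv2.imread('pics/w16_fit_box.png')]))
E
```

```text
t 23.43 tcp [0.5185 0.3631 0.1753] rot [-3.14  -0.004 -2.716] w 0.999 F [ 0.4 -0.5 -0.1] q [-0.57  0.57 -0.16  1.88  0.14  0.71  1.19]
 shift [-5.   8.6 -4.7] turn [[-0.1, -0.2, -0.1], [-0.3, 0.2, 179.9]]
box [0.5225 0.3743 0.4128] yawdeg 23.65 0.089
```

View pics/a.png

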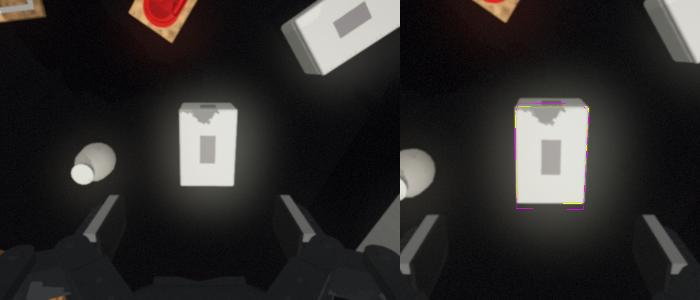

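```bash
python3 - <<'E'
import fit as F,pickle
from fit import *
im=cv2.imread('pics/w16.png');p=pickle.load(open('pics/w16.pkl','rb'))
F.WR=True
M['lid']=[box(.084,.058,.045,.046)]
f0=F.mask
for th in(85,110,130,160):
    F.mask=lambda im,k:im.max(2)>th
    for n in('lid','box'):
        x,c=fit(n,[im],[p],(.5195,.373,.427),up=2,pad=130,show=f'pics/lid{th}{n}.png');print(th,n,x.round(4),round(c,3))
cv2.imwrite('pics/a.png',np.hstack([cv2.imread('pics/lid130lid.png'),cv2.imread('pics/lid85box.png')]))
E
```

```text
85 lid [0.5144 0.3705 0.4153] 0.081
85 box [0.518  0.3726 0.4154] 0.021
110 lid [0.5154 0.3713 0.416 ] 0.062
110 box [0.5182 0.3727 0.4215] 0.017
130 lid [0.5174 0.3723 0.4226] 0.025
130 box [0.5199 0.3734 0.4227] 0.054
160 lid [0.5179 0.3723 0.4221] 0.074
160 box [0.5217 0.3744 0.4234] 0.138
```

View pics/a.png

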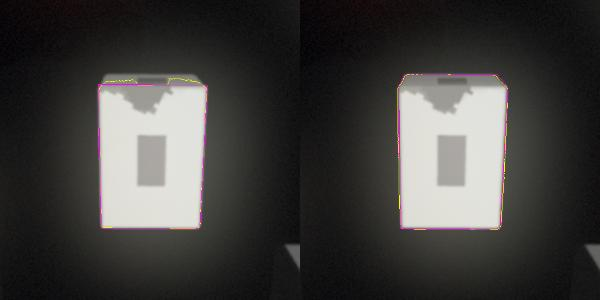

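Request:
drive_tool:
  steps:
    - [[-4,9,15,0,0,0,1],[-4,9,45,0,0,0,1],[-4,9,80,0,0,0,1],[-4,9,105,0,0,0,1],[-4,9,115,0,0,0,1]]

```text
time_s: 23.9
tcp_pos: [0.5173, 0.3695, 0.0583]
ee_rot: [-3.138, -0.008, -2.719]
contact_force: [-0.6, -1.1, -0.4]
width: 1.0
```

Request:
drive_tool:
  steps:
    - [[0,0,10,0,0,0,1],[0,0,18,0,0,0,1],[0,0,22,0,0,0,1],[0,0,22,0,0,0,1],[0,0,22,0,0,0,1]]

```text
time_s: 24.32
tcp_pos: [0.5199, 0.3747, 0.041]
ee_rot: [3.141, 0.002, -2.716]
contact_force: [-0.1, 0.2, 0.3]
width: 1.002
```

```bash
python3 plan.py .5182 .3726 .034 "np.pi+.422";python3 snap.py wrist w17;python3 snap.py side s17; python3 - <<'E'
import cv2,numpy as np
a=cv2.imread('pics/s17.png')[110:230,200:360]
cv2.imwrite('pics/a.png',np.hstack([cv2.resize(cv2.imread(f'pics/w17.png'),(400,300)),cv2.resize(a,(400,300),interpolation=2)]))
E
```

```text
t 24.32 tcp [0.5199 0.3747 0.041 ] rot [ 3.141e+00  2.000e-03 -2.716e+00] w 1.002 F [-0.1  0.2  0.3] q [-0.61  0.77 -0.12  1.91  0.18  0.47  1.13]
 shift [ 2.4 -1.2  7. ] turn [[0.0, 0.1, 0.2], [-0.1, 0.0, -179.8]]
```

View pics/a.png

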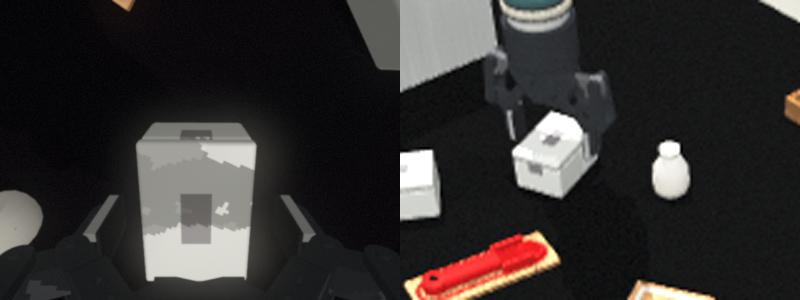

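Request:
drive_tool:
  steps:
    - [[2,-1,4,0,0,0,1],[2,-1,6,0,0,0,1],[2,-1,6,0,0,0,0.5],[2,-1,6,0,0,0,0.2],[2,-1,6,0,0,0,-0.1]]
  grip_force: 45

```text
time_s: 24.83
tcp_pos: [0.5181, 0.3727, 0.0344]
ee_rot: [3.142, 0.0, -2.716]
contact_force: [1.2, -0.5, -1.5]
width: 0.67
```

Request:
drive_tool:
  steps:
    - [[0,0,0,0,0,0,-0.3],[0,0,0,0,0,0,-0.5],[0,0,0,0,0,0,-0.5],[0,0,0,0,0,0,-0.5],[0,0,0,0,0,0,-0.5]]

```text
time_s: 25.25
tcp_pos: [0.518, 0.3728, 0.0343]
ee_rot: [3.141, 0.0, -2.716]
contact_force: [-0.3, 0.0, 1.8]
width: 0.669
```

```bash
python3 plan.py .4427 .1020 .14 "np.pi+.532"
```

```text
t 25.25 tcp [0.518  0.3728 0.0343] rot [ 3.141  0.    -2.716] w 0.669 F [-0.3  0.   1.8] q [-0.62  0.78 -0.12  1.92  0.18  0.46  1.13]
 shift [ 180.4 -215.5 -105.8] turn [[0.0, 0.0, -6.1], [0.0, -0.0, 173.9]]
```

Request:
drive_tool:
  steps:
    - [[0,0,-15,0,0,0,-0.5],[0,0,-40,0,0,0,-0.5],[0,0,-70,0,0,-1,-0.5],[18,-22,-90,0,0,-2,-0.5],[38,-46,-100,0,0,-3,-0.5]]

```text
time_s: 25.67
tcp_pos: [0.5035, 0.3185, 0.1367]
ee_rot: [3.139, 0.007, -2.659]
contact_force: [0.7, -0.7, -2.3]
width: 0.671
```

Request:
drive_tool:
  steps:
    - [[24,-30,0,0,0,-1,-0.5],[48,-60,0,0,0,-2,-0.5],[73,-90,0,0,0,-3,-0.5],[98,-120,0,0,0,-3,-0.5],[118,-142,0,0,0,-3,-0.5]]

```text
time_s: 26.08
tcp_pos: [0.4609, 0.1307, 0.1337]
ee_rot: [-3.141, -0.003, -2.614]
contact_force: [0.7, -1.0, -2.1]
width: 0.672
```

```bash
python3 plan.py .4428 .1023 .1 "np.pi+.532"
```

```text
t 26.08 tcp [0.4609 0.1307 0.1337] rot [-3.141e+00 -3.000e-03 -2.614e+00] w 0.672 F [ 0.7 -1.  -2.1] q [-0.22  0.49 -0.2   2.24  0.22  0.44  1.5 ]
 shift [ 29.8 -15.4  33.8] turn [[-0.1, -0.2, -0.2], [-0.3, 0.1, 179.8]]
```

Request:
drive_tool:
  steps:
    - [[18,-8,5,0,0,0,-0.5],[26,-12,15,0,0,0,-0.5],[26,-12,30,0,0,0,-0.5],[26,-12,40,0,0,0,-0.5],[26,-12,40,0,0,0,-0.5]]

```text
time_s: 26.5
tcp_pos: [0.445, 0.1104, 0.0925]
ee_rot: [3.141, -0.004, -2.612]
contact_force: [-0.2, 0.7, -2.2]
width: 0.667
```

```bash
python3 plan.py .4428 .1023 .05 "np.pi+.532"; python3 snap.py wrist w18
```

```text
t 26.5 tcp [0.445  0.1104 0.0925] rot [ 3.141 -0.004 -2.612] w 0.667 F [-0.2  0.7 -2.2] q [-0.23  0.55 -0.15  2.3   0.27  0.31  1.49]
 shift [ 5.8 -5.9 42.5] turn [[0.0, -0.2, -0.1], [-0.3, -0.1, 179.9]]
```

View pics/w18.png

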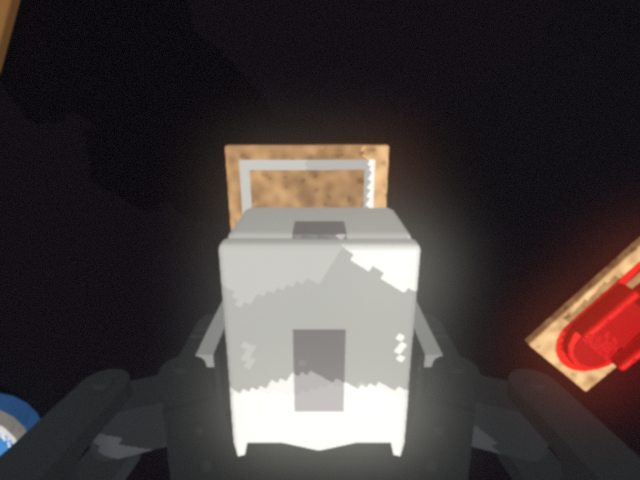

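```bash
python3 - <<'E'
from h import *
import pickle
p=pickle.load(open('pics/w18.pkl','rb'))
w=toplane(p,[(225,145),(389,145)],.006);print(w,np.linalg.norm(w[0]-w[1]));m=w.mean(0)
d=w[1]-w[0];n=np.array([d[1],-d[0]])/np.linalg.norm(d)
print('yaw',np.arctan2(*(-d)[::-1])+np.pi/2, np.arctan2(d[1],d[0])); 
for a in(.532,):print('centre',m+.054*np.array([np.cos(a),np.sin(a)]))
E
```

```text
[[0.41640947 0.04003213]
 [0.37502877 0.11067443]] 0.08187000148192335
yaw 0.5298965143438665 2.1006928411387635
centre [0.44225601 0.10274521]
```

Request:
drive_tool:
  steps:
    - [[5,-5,10,0,0,0,-0.5],[5,-5,20,0,0,0,-0.5],[5,-5,30,0,0,0,-0.5],[5,-5,38,0,0,0,-0.5],[5,-5,38,0,0,0,-0.5]]

```text
time_s: 26.97
tcp_pos: [0.4444, 0.1045, 0.0554]
ee_rot: [3.141, -0.001, -2.611]
contact_force: [0.5, 0.0, -2.6]
width: 0.669
```

```bash
python3 plan.py .4428 .1023 .0403 "np.pi+.532"; python3 snap.py side s19;python3 snap.py wrist w19; python3 - <<'E'
import cv2,numpy as np
a=cv2.imread('pics/s19.png')[190:280,250:370]
cv2.imwrite('pics/a.png',np.hstack([cv2.resize(cv2.imread(f'pics/w19.png'),(400,300)),cv2.resize(a,(400,300),interpolation=2)]))
E
```

```text
t 26.97 tcp [0.4444 0.1045 0.0554] rot [ 3.141e+00 -1.000e-03 -2.611e+00] w 0.669 F [ 0.5  0.  -2.6] q [-0.25  0.63 -0.1   2.32  0.3   0.2   1.47]
 shift [ 2.5 -1.1 15.1] turn [[0.0, -0.1, -0.1], [-0.1, -0.0, 179.9]]
```

View pics/a.png

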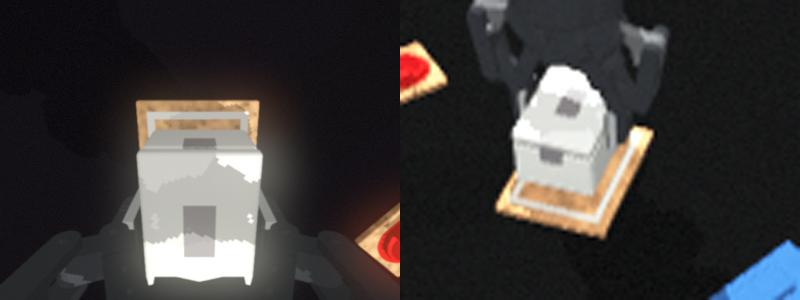

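Pad centre confirmed at (0.4425, 0.1025). Go down.

Request:
drive_tool:
  steps:
    - [[2,-1,4,0,0,0,-0.5],[2,-1,8,0,0,0,-0.5],[2,-1,10,0,0,0,-0.5],[2,-1,10,0,0,0,-0.5],[2,-1,10,0,0,0,-0.5]]

```text
time_s: 27.48
tcp_pos: [0.4434, 0.1024, 0.046]
ee_rot: [3.142, -0.0, -2.611]
contact_force: [0.2, -0.2, -2.4]
width: 0.673
```

```bash
python3 plan.py .4426 .1024 .0403 "np.pi+.532"
```

```text
t 27.48 tcp [0.4434 0.1024 0.046 ] rot [ 3.142 -0.    -2.611] w 0.673 F [ 0.2 -0.2 -2.4] q [-0.26  0.65 -0.09  2.33  0.3   0.18  1.47]
 shift [0.7 0.4 5.7] turn [[0.0, -0.0, -0.1], [-0.0, -0.0, 179.9]]
```

Request:
drive_tool:
  steps:
    - [[0.7,0.3,2,0,0,0,-0.5],[0.7,0.3,4,0,0,0,-0.5],[0.7,0.3,5.5,0,0,0,-0.5],[0.7,0.3,6.5,0,0,0,-0.5],[0.7,0.3,6.5,0,0,0,-0.5]]

```text
time_s: 27.9
tcp_pos: [0.4426, 0.1024, 0.0402]
ee_rot: [-3.141, 0.0, -2.611]
contact_force: [-1.2, -0.2, 6.6]
width: 0.667
```

```bash
python3 plan.py .4426 .1024 .0403 "np.pi+.532"
```

```text
t 27.9 tcp [0.4426 0.1024 0.0402] rot [-3.141  0.    -2.611] w 0.667 F [-1.2 -0.2  6.6] q [-0.27  0.66 -0.08  2.33  0.31  0.16  1.47]
 shift [ 0.   0.  -0.1] turn [[-0.0, 0.0, -0.1], [0.0, 0.0, 179.9]]
```

Request:
drive_tool:
  steps:
    - [[0,0,0,0,0,0,0.4],[0,0,0,0,0,0,0.6],[0,0,0,0,0,0,1],[0,0,0,0,0,0,1],[0,0,-3,0,0,0,1]]

```text
time_s: 28.32
tcp_pos: [0.4425, 0.1023, 0.0423]
ee_rot: [3.141, -0.001, -2.611]
contact_force: [-0.2, -0.2, 0.3]
width: 0.996
```

Request:
drive_tool:
  steps:
    - [[0,0,-30,0,0,0,1],[0,0,-60,0,0,0,1],[0,0,-90,0,0,0,1],[0,0,-120,0,0,0,1],[0,0,-150,0,0,0,1]]

```text
time_s: 28.73
tcp_pos: [0.4421, 0.1021, 0.1941]
ee_rot: [3.141, -0.001, -2.611]
contact_force: [1.0, -0.8, -0.6]
width: 1.0
```

Request:
drive_tool:
  steps:
    - [[-20,10,-20,0,0,0,1],[-40,30,-40,0,0,0,1],[-60,60,-50,0,0,0,1],[-60,90,-50,0,0,0,1],[-60,110,-50,0,0,0,1]]

```text
time_s: 29.15
tcp_pos: [0.4387, 0.2312, 0.2441]
ee_rot: [3.14, 0.004, -2.609]
contact_force: [0.0, -0.1, 0.4]
width: 1.001
```

```bash
python3 snap.py wrist w20;python3 snap.py side s20;python3 snap.py top t20; python3 - <<'E'
import cv2,numpy as np
cv2.imwrite('pics/a.png',np.hstack([cv2.resize(cv2.imread(f'pics/w20.png'),(400,300)),cv2.resize(cv2.imread('pics/t20.png'),(400,300),interpolation=cv2.INTER_AREA)]))
a=cv2.imread('pics/s20.png')[130:400,180:540];cv2.imwrite('pics/b.png',cv2.resize(a,(800,600),interpolation=2))
E
python3 - <<'E'
from fit import *
def up(d,n):return [q+[0,0,d] for q in M[n]]
ps=camera_params('side');pt=camera_params('top')
S=cv2.imread('pics/s20.png');T=cv2.imread('pics/t20.png')
M['weight']=up(.006,'weight');M['horn']=up(.006,'horn');M['roof']=up(.006,'roof')
import fit as F;f0=F.mask
def mk(im,k):
    f=im.astype(float);b,g,r=f[...,0],f[...,1],f[...,2]
    if k=='box': return (f.min(2)>60)&(f.min(2)>.75*f.max(2))
    return f0(im,k)
for n,x0 in(('horn',(.3603,.2805,-.164)),('roof',(.4256,-.1015,.04))):
    for im,p,c in((S,ps,'side'),(T,pt,'top')):
        try:
            x,cst=fit(n,[im],[p],x0);print(n,c,x.round(4),round(cst,3))
        except Exception as e:print(n,c,e)
E
```

```text
horn side [ 0.362   0.2789 -0.1427] 0.164
horn top [ 0.362   0.2819 -0.181 ] 0.122
roof side [ 0.4263 -0.102   0.0343] 0.012
roof top [ 0.4245 -0.0997  0.0367] 0.039
```

View pics/a.png

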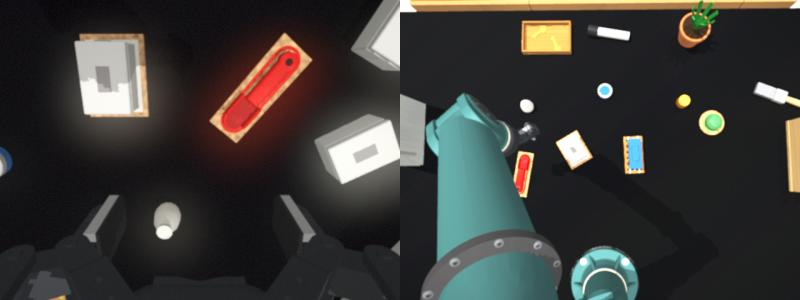

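View pics/b.png

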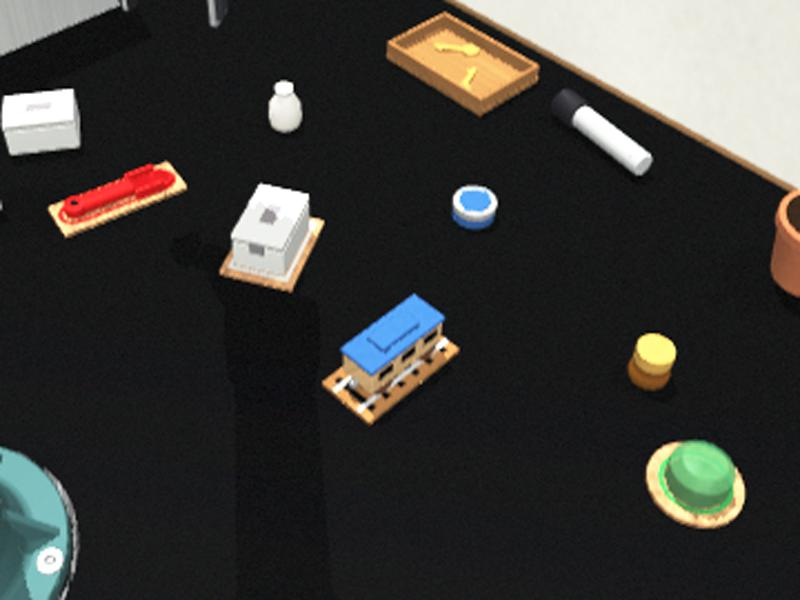

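```bash
python3 - <<'E'
from fit import *
import pickle
ps=camera_params('side');S=cv2.imread('pics/s20.png');W=cv2.imread('pics/w20.png');pw=pickle.load(open('pics/w20.pkl','rb'))
def ov(im,p,items,c,half,up):
    lo=np.round(proj(p,[c])[0]-half).astype(int);cr=cv2.resize(im[lo[1]:lo[1]+2*half,lo[0]:lo[0]+2*half],None,fx=up,fy=up,interpolation=2)
    for n,x,z,col in items:
        m=render(M[n],p,[*x,z],cr.shape[:2],lo,up);cs,_=cv2.findContours(m,0,1);cv2.drawContours(cr,cs,-1,col,1)
    return cv2.resize(cr,(400,300 if 0 else 400))
R=(.5357,-.3726,0);L=(.3602,.2805,-.164);B=(.4426,.1024,.532)
o=[ov(S,ps,[('weight',R,.006,(255,0,255))],(R[0],R[1],.02),26,8),ov(S,ps,[('box',B,.006,(255,0,255))],(B[0],B[1],.02),32,8)]
cv2.imwrite('pics/a.png',np.hstack(o))
o=[ov(W,pw,[('box',B,.006,(255,0,255)),('bpad',B,0,(0,255,0))],(B[0],B[1],.02),75,5)]
o.append(ov(W,pw,[('horn',L,.006,(255,0,255)),('long',L,0,(0,255,0))],(L[0],L[1],.01),100,4))
cv2.imwrite('pics/b.png',np.hstack(o))
E
```

```text
(no output)
```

View pics/a.png

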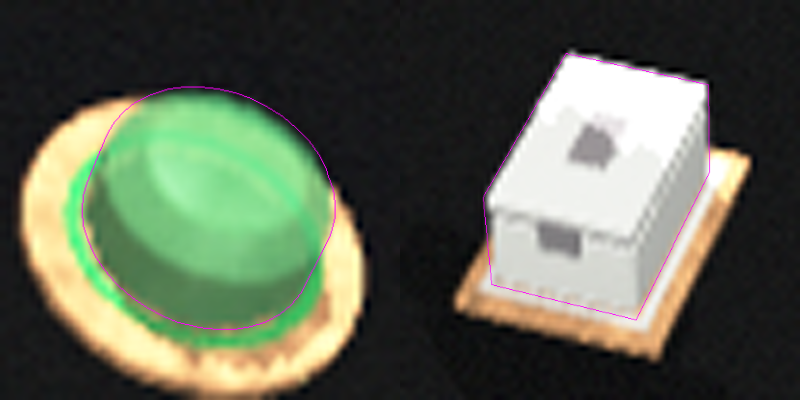

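View pics/b.png

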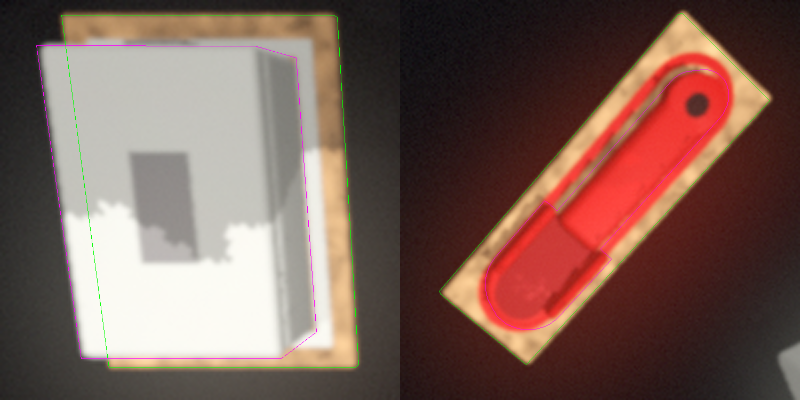

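```bash
python3 - <<'E'
from workcell import *
s=state();print(s['time_s'],s['width'],s['contact_force'])
print(hand_in())
E
```

```text
29.3 0.9984345395875517 [ 0.36349903 -0.17833344 -0.3681479 ]
the job is handed in; nothing more can be done
None
```

I set the glass weight, shoe horn, train car and the farthest of the three white boxes on their pads, in that order. Each was lowered until the wrist force showed contact, then let go. I handed in at 29.3 s with the gripper open and clear of everything.

**What the last checks showed:**
- **Train car:** the side camera and a wrist view fit it within about 1 mm and 0.4° of its pad. The top camera differs by about 2 mm, which is its calibration error.
- **Parcel box:** the outline drawn at its pad centre matched it in the side and wrist views.
- **Glass weight:** the outline drawn at its pad centre matched within about 1–2 mm in the side view. It was not dropped.
- **Shoe horn:** it sits inside its red outline, and the outline drawn at its pad centre matched in the wrist view.
- **Tin and vase:** the arm never came near them, and they stand where they were in the last pictures. I did not measure them again.

**Checks that disagreed:**
- The automatic silhouette fits for the weight and shoe horn on their pads were poor, because the pads' coloured lines merged with the objects. I relied on the outline overlays instead.
- The first close wrist fits failed because of glare and worked after I raised the brightness threshold.

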